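# Refill the nut magazine and click it home

### The job

Pour all six brass nuts out of the blue cup into the black magazine, which is drawn out in its loading dock. Stand the empty cup upright on the bench, then slide the magazine fully home against the rear stop, so that the orange spring catch clicks behind its side lug. Leave the jar, the tape roll and the screwdriver where they are.

Things in the scene. Friction and masses are not known exactly. Their poses are not given: they have to be found in the camera images.
- cup: Blue smooth flared round cup, 0.1 kg, holding six nuts. Outer radius 33 mm at the foot, 58 at the rim, 62 mm high, wall 4, floor 5 mm. Origin: centre of its underside, z up its axis. Blue upright fin handle on the -x side: 14 mm thick (y), x -55 to -105, z 12 to 62 mm. Nuts leave over the +x lip when tipped about its y axis some 80 to 110 degrees (wall 22 degrees off the axis, friction 0.35).
- cup_grip (a point): Point to grip the cup's fin handle: between its two flat faces (14 mm apart along the cup's y), at cup (-87, 0, 42) mm.
- cup_lip (a point): Outer edge of the cup's rim opposite the handle, at cup (58, 0, 62) mm: the nuts pour over it.
- nut_1: Brass hexagon nut, 22 mm across flats, 12 mm high, 14 mm hole, 18 g; lies loose in the cup. Origin: centre of its lower face.
- nut_2: Brass hexagon nut, 22 mm across flats, 12 mm high, 14 mm hole, 18 g; lies loose in the cup. Origin: centre of its lower face.
- nut_3: Brass hexagon nut, 22 mm across flats, 12 mm high, 14 mm hole, 18 g; lies loose in the cup. Origin: centre of its lower face.
- nut_4: Brass hexagon nut, 22 mm across flats, 12 mm high, 14 mm hole, 18 g; lies loose in the cup. Origin: centre of its lower face.
- nut_5: Brass hexagon nut, 22 mm across flats, 12 mm high, 14 mm hole, 18 g; lies loose in the cup. Origin: centre of its lower face.
- nut_6: Brass hexagon nut, 22 mm across flats, 12 mm high, 14 mm hole, 18 g; lies loose in the cup. Origin: centre of its lower face.
- magazine: Black open tray, 0.25 kg, 130 (x) x 110 (y) x 40 mm, wall 4 mm, loose between the dock's rails. Origin: centre of its underside; +x points into the dock. Yellow upright fin in front, its handle: 12 mm thick (y), x -64 to -102, z 6 to 46 mm. Yellow lug 11 mm proud on its right (-y) flank: x 35 to 55, z 20 to 34 mm.
- magazine_grip (a point): Point to grip the magazine's yellow front fin, at magazine (-85, 0, 32) mm; fin faces 12 mm apart along y.
- dock: Fixed aluminium dock, base 250 (x) x 138 (y) x 8 mm; rails 12 mm high along both sides, 114 mm apart, guide the magazine all the way (2 mm play each side); rear stop, top at 50 mm; grey catch housing on the right (-y) near the rear, 40 mm high, out to y = -103 mm. Origin: centre of the underside; +x from the open end to the rear stop, away from the robot (within 0.25 rad).
- dock_home (a point): Where the magazine's origin lies when it is fully home against the rear stop (dock (48, 0, 8) mm). At the start the magazine's origin is 68 to 93 mm short of it along the dock's -x.
- catch (a joint): Orange spring catch on the dock's right side: 0 = sprung out (rest), grows as it is pushed aside (m, at most 0.012; 2.5 N at 0, 4 N at 0.006). The lug pushes it aside in the last 38 mm of travel; it springs back behind the lug 2 to 3 mm before home. Pushing the magazine takes 3 to 12 N.
- work_area (a point): Fixed point on the bench top amid the work, world (0.5, -0.1, 0) m. Fixed furniture to keep the arm clear of (world m): black wall board right of y = -0.45, 0.45 high; monitor at x over 0.70, y -0.10 to -0.36, 0.3 high; parts bins and rack at x over 0.64, y over 0.08, 0.35 high, rack post 0.4; vice about (0.47, 0.19), 0.06 high.
- jar: Bystander: black round jar, 48 mm across, 70 mm high. Origin: centre of its underside.
- tape: Bystander: roll of yellow tape lying flat, 60 mm across, 12 mm high.
- driver: Bystander: small screwdriver with a green handle lying on the bench, 137 mm long.

How it is judged (in metres and radians):
On the way, in this order (a step that is already met when the one before it is completed fails the run):
1. the cup, held over the magazine, is tipped to pour while the magazine is still drawn out (angle between cup's own z axis and vertical above 0.7 rad and horizontal distance between cup_lip and magazine below 0.12 m and height (world z) of cup_lip above 0.04 m and x of magazine in the frame of dock_home below -0.03 m).
2. all six nuts lie in the magazine, which is still drawn out (x of nut_1 in the frame of magazine between -0.064 and 0.064 m and y of nut_1 in the frame of magazine between -0.054 and 0.054 m and z of nut_1 in the frame of magazine between -0.002 and 0.045 m and x of nut_2 in the frame of magazine between -0.064 and 0.064 m and y of nut_2 in the frame of magazine between -0.054 and 0.054 m and z of nut_2 in the frame of magazine between -0.002 and 0.045 m and x of nut_3 in the frame of magazine between -0.064 and 0.064 m and y of nut_3 in the frame of magazine between -0.054 and 0.054 m and z of nut_3 in the frame of magazine between -0.002 and 0.045 m and x of nut_4 in the frame of magazine between -0.064 and 0.064 m and y of nut_4 in the frame of magazine between -0.054 and 0.054 m and z of nut_4 in the frame of magazine between -0.002 and 0.045 m and x of nut_5 in the frame of magazine between -0.064 and 0.064 m and y of nut_5 in the frame of magazine between -0.054 and 0.054 m and z of nut_5 in the frame of magazine between -0.002 and 0.045 m and x of nut_6 in the frame of magazine between -0.064 and 0.064 m and y of nut_6 in the frame of magazine between -0.054 and 0.054 m and z of nut_6 in the frame of magazine between -0.002 and 0.045 m and x of magazine in the frame of dock_home below -0.03 m), for 0.2 s.
3. the magazine is fully home and the catch has sprung back behind its lug (x of magazine in the frame of dock_home above -0.005 m and distance between magazine and dock_home below 0.007 m and value of joint catch below 0.002 m), for 0.2 s.
At the end, for the whole second after the job is handed in: All six nuts are in the magazine; its origin is at most 5 mm short of dock_home along the dock and 7 mm from it in all; the catch has sprung back (under 2 mm); the cup stands upright (0.1 rad) on the bench itself (6 mm); cup and magazine are released and at rest (all of step 3 and x of nut_1 in the frame of magazine between -0.064 and 0.064 m and y of nut_1 in the frame of magazine between -0.054 and 0.054 m and z of nut_1 in the frame of magazine between -0.002 and 0.045 m and x of nut_2 in the frame of magazine between -0.064 and 0.064 m and y of nut_2 in the frame of magazine between -0.054 and 0.054 m and z of nut_2 in the frame of magazine between -0.002 and 0.045 m and x of nut_3 in the frame of magazine between -0.064 and 0.064 m and y of nut_3 in the frame of magazine between -0.054 and 0.054 m and z of nut_3 in the frame of magazine between -0.002 and 0.045 m and x of nut_4 in the frame of magazine between -0.064 and 0.064 m and y of nut_4 in the frame of magazine between -0.054 and 0.054 m and z of nut_4 in the frame of magazine between -0.002 and 0.045 m and x of nut_5 in the frame of magazine between -0.064 and 0.064 m and y of nut_5 in the frame of magazine between -0.054 and 0.054 m and z of nut_5 in the frame of magazine between -0.002 and 0.045 m and x of nut_6 in the frame of magazine between -0.064 and 0.064 m and y of nut_6 in the frame of magazine between -0.054 and 0.054 m and z of nut_6 in the frame of magazine between -0.002 and 0.045 m and angle between cup's own z axis and vertical below 0.1 rad and height (world z) of cup between -0.004 and 0.006 m and linear speed of each of cup, magazine below 0.02 m/s and contact force between the fingers and cup below 0.1 N and contact force between the fingers and magazine below 0.1 N); the robot touches nothing.
It fails at once if the jar is knocked more than 30 mm away (distance of jar from where it was at the start of the episode above 0.03 m).
It fails at once if the tape roll is knocked more than 30 mm away (distance of tape from where it was at the start of the episode above 0.03 m).
It fails at once if the screwdriver is knocked more than 30 mm away (distance of driver from where it was at the start of the episode above 0.03 m).
It also fails if it takes over 72 s, if anything falls off the work surface, if the arm or the gripper's body presses on something with over 40 N, if the wrist force passes 120 N, or if a joint passes its speed limit or range.

### The arm

A 6-joint arm with a two-finger parallel gripper is mounted at the origin on a cart in front of the work surface, level with it; the furniture and walls round the work are solid. World frame = base frame: x ahead of the robot, y to its left, z up, the work surface at z = 0. Lengths are in mm, angles in rad, forces in N, time in s.
With the tool pointing down it reaches from about 275 to 750 mm from the base axis. Payload 10.2 kg.
Tool frame: the origin (TCP) lies at the very end of the fingers, on their centre line; the grasp point (between the pads) lies 19 mm behind it; z points along the fingers, y is the direction in which the jaws open and shut (so a half turn about z gives the same grasp; the last joint's range is limited). The gripper opens to 85 mm and grips with 20 to 120 N. Pads are 22 mm wide; open, the fingers measure 114 mm over their backs; the gripper's body (76 mm by 85 mm) begins 54 mm behind the grasp point. The pads swing forward as they close: fully open they stand 13 mm farther back than shut.
Start: joints at [-1.332, 0.313, 1.498, -0, 1.331, -0.223], TCP at [233.908, -470.019, 231.294] pointing down, gripper open.
Joint ranges: [-2.94, 2.94], [-0.97, 2.17], [0.19, 2.56], [-1.23, 4.37], [0.02, 3.11], [-2.88, 2.88]. Speed limits (rad/s): [2.39, 2.39, 3.01, 3.14, 3.14, 3.14].

### API

Orientations are given as a unit quaternion [w, x, y, z].
In Python, from rig import sensors, imaging, ctrl gives the robot as it stands.
- The arm moves only by the shell command python3 -m creep 'ROWS' [FORCE]. ROWS is JSON, a list of rows, each an object with "grip": the finger opening in mm, from 0 to 85.4; "linear": the shift along the tool's x, y, z in mm, a list of three; "rot": the turn, a rotation vector about the tool's x, y, z in rad, a list of three. A call has 1 to 12 rows; each row shifts and turns the commanded pose from where the row before left it, along the tool's axes as they then stand; what a row does not reach is not made up. A row lasts 1/12 s, in which the tool goes at most 41.7 mm and 7.16 degrees, less where a joint would pass 70% of its speed; a pose out of reach is approached as far as the arm can. A call with a gripper value outside its range is refused whole. The fingers move at their own pace and stop on an object; FORCE is the grip in N (left out, the last holds). Time passes only in rows, so rows that do not move let the fingers close. It gives the time, the measured TCP pose, the force and the opening at its end, in the units of the state.
- sensors.sense(): the state, without advancing time (a new reading comes with each control period).
- imaging.capture(name): name is "scene" or "top" or "wrist"; returns (picture, depth): 400x640x3 uint8, red, green, blue; 400x640 float32, mm along the optical axis (not along the pixel's ray), 0 where there is no reading.
- imaging.camera_params(name): a dict with "intrinsics" (3x3 intrinsics, pixels), "R" (3x3) and "t" (3): a world point X has camera coordinates R X + t. Camera axes: x right, y down, z forward; pixel columns grow to the right and rows downward; lengths in mm; the calibration is good to about 2 mm. A picture is of the moment at which its call begins: read the wrist's pose just before it. camera_params takes no time and is no camera call; for the wrist camera it gives the pose at the moment of the call.
- ctrl.finish_job(): hands the job in, once; it reports no verdict.
The state is a dict: "time_s": time; "joints": joint angles; "dq": joint speeds; "tau": joint torques, N m; "eef_pos": TCP position; "ee_rot": TCP orientation; "force": force on the tool from outside, world axes, zero at the start; "wrist_torque": the same for the moment, N m; "grip_width": opening from 0.0 (shut) to 1.0 (fully open).
Only numpy, scipy, OpenCV 4.12 (cv2) and the standard library are available. Lean on these libraries where they do the work, as an engineer would, in place of code of your own. Each camera call takes 0.05 s, during which the arm holds its last target.

## Working session

There is one attempt and no reset: what is moved stays moved. The work goes in short steps, Python scripts to look and compute and a shell command to move; the robot and the scene stay as the last step left them, time stands still between calls to the robot, and variables do not carry over. Pictures are saved under pics/ and viewed, and the job is handed in when it is done.

```bash
ls; mkdir -p pics; python3 - <<'E'
from rig import sensors, imaging
import cv2, numpy as np
print(sensors.sense())
for n in ("scene","top"):
    p,d=imaging.capture(n); cv2.imwrite(f"pics/{n}0.png",p[:,:,::-1]); np.savez(f"{n}0.npz",p=p,d=d)
    c=imaging.camera_params(n); print(n,c)
E
```

```text
pics
{'time_s': 0.0, 'joints': array([-1.33238402e+00,  3.13470534e-01,  1.49843017e+00, -1.55847962e-06,
        1.33096940e+00, -2.23396669e-01]), 'dq': array([ 0.00050269,  0.00080167,  0.00209666,  0.00033151,  0.00038837,
       -0.0002908 ]), 'tau': array([ 1.19086108e-03, -4.12260246e+01, -2.59743404e+01, -9.20732350e-05,
        4.16219162e-03, -3.96527611e-06]), 'eef_pos': array([ 233.8540518 , -469.76461517,  230.72716004]), 'ee_rot': array([-6.38705621e-04,  9.73459553e-01,  2.28858233e-01, -5.55221644e-06]), 'force': array([ 0.0622687 , -0.11139669, -0.06713058]), 'wrist_torque': array([-0.00060779, -0.00993195, -0.02194019]), 'grip_width': 1.001274702392815}
scene {'intrinsics': array([[396.30051143,   0.        , 321.68844392],
       [  0.        , 396.30051143, 193.79794943],
       [  0.        ,   0.        ,   1.        ]]), 'R': array([[-0.8543674 , -0.51944463, -0.01528466],
       [-0.19107698,  0.34135789, -0.92030667],
       [ 0.4832659 , -0.78335948, -0.39089897]]), 't': array([388.17510986, 179.39094021, 622.45488734])}
top {'intrinsics': array([[454.63328733,   0.        , 315.39812755],
       [  0.        , 454.63328733, 201.18506213],
       [  0.        ,   0.        ,   1.        ]]), 'R': array([[-0.07936363, -0.99684347, -0.00212479],
       [-0.97431269,  0.07802014, -0.21125254],
       [ 0.21075149, -0.01469556, -0.9774292 ]]), 't': array([ -69.75758918,  523.00398391, 1072.2887156 ])}
```

View pics/top0.png

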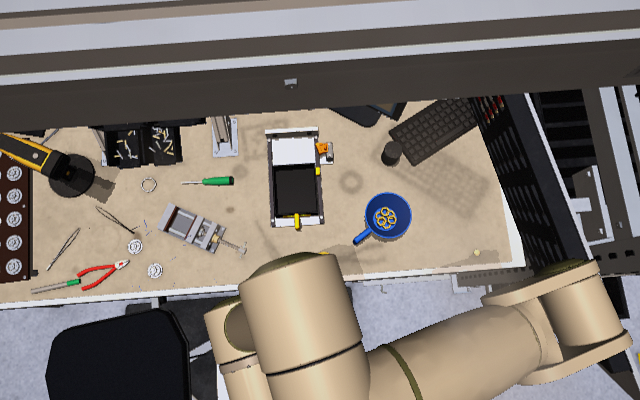

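View pics/scene0.png

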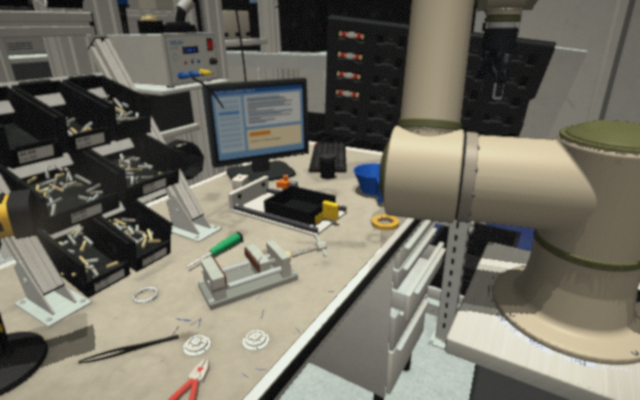

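```bash
cat > h.py <<'E'
import numpy as np, cv2
from rig import sensors, imaging
from scipy.spatial.transform import Rotation as Ro
def cast(c,uv,z):
    K,R,t=c["intrinsics"],np.array(c["R"]),np.array(c["t"])
    uv=np.atleast_2d(uv).astype(float)
    d=np.c_[uv,np.ones(len(uv))]@np.linalg.inv(K).T@R
    o=-R.T@t
    return o+d*((np.reshape(z,(-1,1))-o[2])/d[:,2:3])
def pts(c,uv,dep):
    K,R,t=c["intrinsics"],np.array(c["R"]),np.array(c["t"])
    uv=np.atleast_2d(uv).astype(float)
    X=(np.c_[uv,np.ones(len(uv))]@np.linalg.inv(K).T)*dep[:,None]
    return (X-t)@R
def mask(p,lo,hi): return cv2.inRange(cv2.cvtColor(p,cv2.COLOR_RGB2HSV),lo,hi)
def cloud(n,c,p,d,m):
    v,u=np.nonzero((m>0)&(d>0)); return pts(c,np.c_[u,v],d[v,u]),np.c_[u,v]
E
python3 - <<'E'
from h import *
def sub(p,u0,u1,v0,v1,s,f):
    cv2.imwrite(f,cv2.resize(p[v0:v1,u0:u1,::-1],None,fx=s,fy=s,interpolation=cv2.INTER_NEAREST))
z=np.load("top0.npz");p,d=z["p"],z["d"];c=imaging.camera_params("top")
sub(p,250,430,120,270,4,"pics/crop0.png")
m=mask(p,(100,120,40),(130,255,255)); m[:,:340]=0;m[:,430:]=0;m[:180]=0;m[260:]=0
P,uv=cloud("top",c,p,d,m)
print("cup px",len(P),P.min(0),P.max(0))
rim=P[P[:,2]>54]; print(len(rim))
m2=mask(p,(20,150,120),(35,255,255))
n,l,s,ce=cv2.connectedComponentsWithStats(m2)
for i in range(1,n):
    if s[i,4]>5:
        Q,_=cloud("top",c,p,d,(l==i)*1); print("yel",s[i],ce[i],Q.mean(0),Q.min(0),Q.max(0))
g=d>0
v,u=np.mgrid[120:270,250:430]; W=pts(c,np.c_[u.ravel(),v.ravel()],d[v.ravel(),u.ravel()])
for uvp in [(270,140),(320,130),(275,220),(322,225),(276,165),(296,190),(280,195),(391,150),(350,240),(293,150)]:
    print(uvp,pts(c,[uvp],np.array([d[uvp[1],uvp[0]]])))
E
```

```text
cup px 1526 [ 404.70181376 -342.94697704   -3.04932268] [ 537.10534319 -195.83258152   67.18119093]
470
yel [  1 137  50  33 291] [ 29.35738832 154.74570447] [628.30896086 493.17606253 230.73730034] [595.10182806 450.80375931 223.02323187] [674.04235346 557.21146812 238.65751546]
yel [316 143   3   3   8] [317.125 143.875] [ 668.50358707 -128.17794294   44.51017055] [ 664.61711556 -130.27091073   41.16624768] [ 671.47891516 -124.96417952   47.94915458]
yel [316 167   4   8  32] [317.5 170.5] [ 598.84143003 -123.16688489   40.61037988] [ 588.36584731 -128.22718641   19.73017433] [ 614.2587473  -118.44977603   47.73176771]
yel [376 208  20  20 115] [385.96521739 217.72173913] [ 465.5761012  -286.24278952   24.72297613] [ 442.65000357 -308.39427005    2.05270999] [ 491.04059166 -261.64572782   34.47658029]
yel [288 213  11  16  71] [295.84507042 219.92957746] [473.23575707 -59.48680429  51.6311396 ] [452.97763868 -65.71173872  29.07592411] [491.62913752 -39.76209267  57.73821778]
yel [376 212   4   4   6] [377.33333333 213.16666667] [ 479.89169108 -266.51814865   19.49800502] [ 475.1141
[... 298 characters left out ...]
285714] [  -59.0708582  -1392.49344405  -800.54647488] [  -78.83885852 -1399.76418325  -809.19496717] [  -44.45821063 -1385.66556191  -792.69600041]
(270, 140) [[697.08082015  -5.52384814  21.85118238]]
(320, 130) [[ 721.14671825 -139.81308495    4.08366992]]
(275, 220) [[485.08032191  -4.63333717   8.26923376]]
(322, 225) [[ 462.84576394 -123.8191411     6.32706643]]
(276, 165) [[619.37840898 -18.86524402  47.81485869]]
(296, 190) [[559.25677203 -63.97483546  10.3077701 ]]
(280, 195) [[549.06590316 -21.75310424  11.18459195]]
(391, 150) [[ 629.1740752  -310.85846035   68.17864723]]
(350, 240) [[ 418.9223181  -191.8457656     4.28983346]]
(293, 150) [[669.21407196 -63.67329456   8.4675734 ]]
```

View pics/crop0.png

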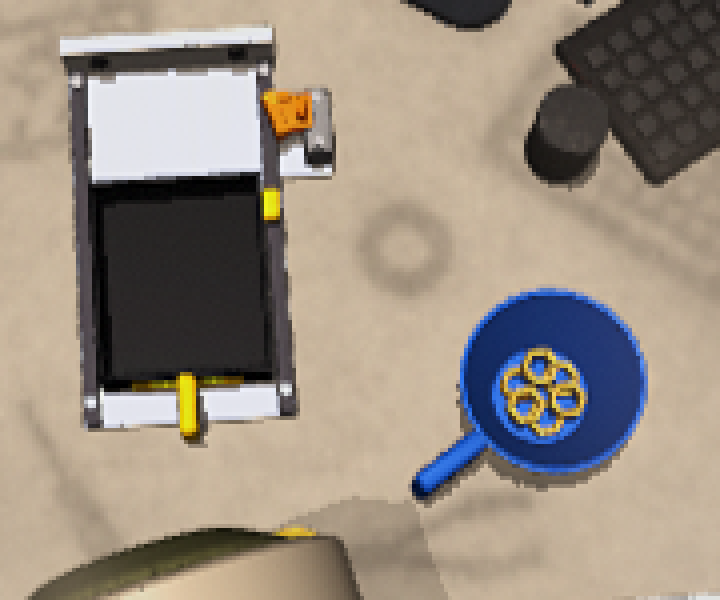

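```bash
python3 - <<'E'
from h import *
z=np.load("top0.npz");p,d=z["p"],z["d"];c=imaging.camera_params("top")
m=mask(p,(100,120,40),(130,255,255)); m[:,:340]=0;m[:,430:]=0;m[:180]=0;m[260:]=0
m=cv2.morphologyEx(m,cv2.MORPH_CLOSE,np.ones((9,9),np.uint8))
op=cv2.morphologyEx(m,cv2.MORPH_OPEN,cv2.getStructuringElement(cv2.MORPH_ELLIPSE,(19,19)))
ct=max(cv2.findContours(op,cv2.RETR_EXTERNAL,cv2.CHAIN_APPROX_NONE)[0],key=cv2.contourArea)[:,0]
X=cast(c,ct,62)
A=np.c_[2*X[:,:2],np.ones(len(X))]
for _ in range(3):
    s=np.linalg.lstsq(A,(X[:,:2]**2).sum(1),rcond=None)[0]; r=np.sqrt(s[2]+s[0]**2+s[1]**2)
    res=np.hypot(*(X[:,:2]-s[:2]).T)-r; k=abs(res)<3; X=X[k];A=A[k]
print("rim c",s[:2],r,len(X))
h=cv2.bitwise_and(m,cv2.bitwise_not(cv2.dilate(op,np.ones((3,3),np.uint8))))
v,u=np.nonzero(h); 
H=cast(c,np.c_[u,v],62)[:,:2]; dep=pts(c,np.c_[u,v],d[v,u]); 
Ht=H[dep[:,2]>55]; print("handle",len(H),len(Ht),Ht.mean(0),Ht.min(0),Ht.max(0))
dv=s[:2]-Ht.mean(0); print("yaw(+x dir)",np.degrees(np.arctan2(dv[1],dv[0])), "r",np.hypot(*dv), np.degrees(np.arctan2(*(s[:2]-H.mean(0))[::-1])))
# far radius
print("max r",np.hypot(*(H-s[:2]).T).max())
# fin
m2=mask(p,(20,150,120),(35,255,255)); m2[:213]=0;m2[232:]=0;m2[:,:285]=0;m2[:,302:]=0
v,u=np.nonzero(m2);W=pts(c,np.c_[u,v],d[v,u]);k=W[:,2]>48;F=cast(c,np.c_[u,v],54)[k];print("fin",F.min(0),F.max(0),F.mean(0))
f=cv2.fitLine(F[:,:2].astype(np.float32),cv2.DIST_L2,0,.01,.01).ravel();print(f,np.degrees(np.arctan2(f[1],f[0])))
# tray: black rim
hs=cv2.cvtColor(p,cv2.COLOR_RGB2HSV)
# rear stop white top & base
W=pts(c,np.c_[np.tile(np.arange(640),400),np.repeat(np.arange(400),640)],d.ravel()).reshape(400,640,3)
reg=np.zeros((400,640),bool);reg[120:240,260:340]=1
for nm,lo,hi in(("stop",46,54),("rimtray",44,51)):
    k=reg&(W[...,2]>lo)&(W[...,2]<hi)&(W[...,0]>(650 if nm=="stop" else 480))&(W[...,0]<(760 if nm=="stop" else 650))
    Q=W[k]; print(nm,len(Q),Q.min(0),Q.max(0)); r=cv2.minAreaRect(Q[:,:2].astype(np.float32)); print(r)
# lug & rails edges
for u_ in (262,):pass
bl=((hs[...,2]<60)&reg).astype(np.uint8); bl=cv2.morphologyEx(bl,cv2.MORPH_OPEN,np.ones((7,7)))
ct=max(cv2.findContours(bl,cv2.RETR_EXTERNAL,cv2.CHAIN_APPROX_NONE)[0],key=cv2.contourArea)[:,0]
r=cv2.minAreaRect(cast(c,ct,48)[:,:2].astype(np.float32));print("black",r,cv2.boxPoints(r))
# jar, orange
o=mask(p,(8,180,150),(18,255,255));v,u=np.nonzero(o*reg);print("orange",W[v,u].mean(0))
k=np.zeros((400,640),bool);k[135:170,378:405]=1;k&=(W[...,2]>60)&(W[...,2]<76);print("jar",W[k].mean(0),W[k].min(0),W[k].max(0))
c2=imaging.camera_params("scene");z=np.load("scene0.npz");p,d=z["p"],z["d"]
m=mask(p,(15,150,120),(35,255,255));m[:205]=0;m[235:]=0;m[:,:365]=0;m[:,410:]=0
v,u=np.nonzero(m);Q=cast(c2,np.c_[u,v],10);print("tape",Q.min(0),Q.max(0),(Q.min(0)+Q.max(0))/2)
E
```

```text
rim c [ 466.59320904 -284.95357974] 55.94770206272528 120
handle 99 87 [ 418.46540534 -213.36133401] [ 405.49637762 -231.95241626] [ 433.30859608 -196.4024422 ]
yaw(+x dir) -56.089078608166055 r 86.26549215591471 -56.197455776607576
max r 109.23987882896158
fin [452.66613092 -65.77335601  54.        ] [490.42187838 -48.19114452  54.        ] [471.72070374 -60.37400668  54.        ]
[ 9.9967784e-01 -2.5380600e-02  4.7172070e+02 -6.0374008e+01] -1.4543574
stop 243 [ 653.27589952 -150.40246332   46.18092734] [717.36704765   4.28551685  53.96890493]
((702.6798095703125, -78.41213989257812), (160.99542236328125, 55.0161018371582), 69.30569458007812)
rimtray 299 [ 480.72340581 -163.8238684    44.10428381] [648.55051699  -6.32042606  50.9735714 ]
((564.8112182617188, -85.01990509033203), (155.8990936279297, 168.6096954345703), 89.36033630371094)
black ((551.0936889648438, -61.78742599487305), (111.6781005859375, 134.81216430664062), 89.37794494628906) [[ 483.08536   -116.89137  ]
 [ 617.8896    -118.354996 ]
 [ 619.10205     -6.6834793]
 [ 484.2978      -5.2198563]]
orange [ 658.02364353 -139.37624911   44.00804135]
jar [ 628.37060226 -315.11637933   69.6939115 ] [ 606.17378144 -339.56910439   60.36531488] [ 653.94659667 -292.5697482    74.36680801]
tape [ 330.50581279 -152.09989545   10.        ] [390.27388819 -83.50814634  10.        ] [ 360.38985049 -117.80402089   10.        ]
```

```bash
cat >> h.py <<'E'
from scipy.linalg import logm,expm
def Rq(q): return Ro.from_quat([q[1],q[2],q[3],q[0]]).as_matrix()
def T(R,p): M=np.eye(4);M[:3,:3]=R;M[:3,3]=p;return M
def cur():
    s=sensors.sense();return T(Rq(s["ee_rot"]),s["eef_pos"])
def cupR(yaw,tip): return (Ro.from_euler('z',yaw,degrees=True)*Ro.from_euler('y',tip,degrees=True)).as_matrix()
def grasp(alpha,sgn): # tool rot in cup frame; sgn=-1: x_t=+cx
    z=np.array([np.sin(np.radians(alpha)),0,-np.cos(np.radians(alpha))]);y=np.array([0,sgn,0.])
    return np.c_[np.cross(y,z),y,z]
def wrist(Rt,j1,j23):
    M=Ro.from_euler('z',j1).as_matrix()@Ro.from_euler('y',j23).as_matrix()
    return Ro.from_matrix(M.T@Rt@Ro.from_euler('z',-90,degrees=True).as_matrix()).as_euler('ZYZ')
def twist(A,B,n):
    L=np.real(logm(np.linalg.inv(A)@B))/n; E=expm(L)
    return E[:3,3].round(2),Ro.from_matrix(E[:3,:3]).as_rotvec().round(4)
E
python3 - <<'E'
from h import *
s=sensors.sense();print(wrist(Rq(s["ee_rot"]),s["joints"][0],s["joints"][1]+s["joints"][2]),s["joints"][3:])
for sg in(1,-1):
  for al in (0,30,45):
    G=grasp(al,sg);print("opt",sg,al,"grasp",wrist(cupR(-56,0)@G,-.4,1.8).round(2))
    for yaw in(-56,-90,-120,-150,180,90): print("  pour",yaw,[wrist(cupR(yaw,t)@G,-.35,1.7).round(2).tolist() for t in(0,50,80,110)])
E
```

```text
[ 2.68192326e-05  1.33100406e+00 -2.23394320e-01] [ 2.68192326e-05  1.33100406e+00 -2.23394320e-01]
opt 1 0 grasp [-0.    1.34 -0.99]
  pour -56 [[-0.0, 1.44, -0.94], [0.56, 2.13, -0.81], [1.13, 2.45, -0.43], [1.98, 2.5, 0.26]]
  pour -90 [[0.0, 1.44, -0.35], [0.82, 1.75, -0.33], [1.34, 1.89, -0.2], [1.9, 1.94, -0.01]]
  pour -120 [[-0.0, 1.44, 0.17], [0.88, 1.36, 0.01], [1.42, 1.38, -0.1], [1.94, 1.45, -0.18]]
  pour -150 [[-0.0, 1.44, 0.7], [0.8, 0.96, 0.39], [1.45, 0.86, -0.02], [2.1, 0.98, -0.42]]
  pour 180 [[0.0, 1.44, 1.22], [0.45, 0.65, 0.97], [1.42, 0.35, 0.1], [2.52, 0.59, -0.91]]
  pour 90 [[0.0, 1.44, 2.79], [-0.87, 1.22, 3.01], [-1.43, 1.21, -3.07], [-1.98, 1.29, -2.89]]
opt 1 30 grasp [-0.35  0.92 -0.84]
  pour -56 [[-0.35, 1.03, -0.83], [0.2, 1.72, -0.94], [0.56, 2.13, -0.81], [1.13, 2.45, -0.43]]
  pour -90 [[-0.51, 1.29, -0.24], [0.33, 1.57, -0.37], [0.82, 1.75, -0.33], [1.34, 1.89, -0.2]]
  pour -120 [[-0.52, 1.54, 0.21], [0.35, 1.39, 0.12], [0.88, 1.36, 0.01], [1.42, 1.38, -0.1]]
  pour -150 [[-0.4, 1.78, 0.68], [0.28, 1.23, 0.63], [0.8, 0.96, 0.39], [1.45, 0.86, -
[... 1888 characters left out ...]
 pour 90 [[0.49, 1.63, -0.37], [-0.34, 1.33, -0.29], [-0.87, 1.22, -0.13], [-1.43, 1.21, 0.07]]
opt -1 45 grasp [-0.61  0.74  2.48]
  pour -56 [[-0.58, 0.85, 2.46], [0.05, 1.51, 2.19], [0.37, 1.93, 2.24], [0.8, 2.31, 2.48]]
  pour -90 [[-0.78, 1.23, 2.98], [0.08, 1.47, 2.78], [0.57, 1.66, 2.78], [1.08, 1.83, 2.87]]
  pour -120 [[-0.77, 1.6, -2.93], [0.09, 1.43, -2.98], [0.62, 1.37, -3.07], [1.15, 1.36, 3.1]]
  pour -150 [[-0.62, 1.94, -2.52], [0.07, 1.39, -2.46], [0.52, 1.08, -2.61], [1.11, 0.89, -2.94]]
  pour 180 [[-0.3, 2.17, -2.0], [0.03, 1.36, -1.93], [0.26, 0.88, -2.03], [0.79, 0.45, -2.46]]
  pour 90 [[0.74, 1.72, -0.34], [-0.08, 1.41, -0.34], [-0.6, 1.27, -0.22], [-1.15, 1.2, -0.03]]
```

```bash
cat >> h.py <<'E'
def cupT(x,y,z,yaw,tip): return T(cupR(yaw,tip),[x,y,z])
def toolT(C,al=30,sg=1):
    G=grasp(al,sg);return C@T(G,np.array([-87,0,42])+19*G[:,2])
E
python3 - <<'E'
from h import *
g=toolT(cupT(467,-285,0,-56,0)); print(g.round(2))
h=g@T(np.eye(3),[0,0,-110]); print(h[:3,3])
A=cur()
mid=T(A[:3,:3],A[:3,3]+[0,0,0])
for n in(16,18,20):print(n,twist(A,h,n))
x=A;p,r=twist(A,h,18)
for i in range(18):
    x=x@T(Ro.from_rotvec(r).as_matrix(),p)
    if i%3==2:print(x[:3,3].round())
print(h)
E
```

```text
[[-4.8000e-01  8.3000e-01  2.8000e-01  4.2366e+02]
 [ 7.2000e-01  5.6000e-01 -4.1000e-01 -2.2075e+02]
 [-5.0000e-01  0.0000e+00 -8.7000e-01  2.5550e+01]
 [ 0.0000e+00  0.0000e+00  0.0000e+00  1.0000e+00]]
[ 392.90694029 -175.15252164  120.80831174]
16 (array([24.5 ,  3.14,  1.33]), array([-0.0278, -0.0244, -0.1037]))
18 (array([21.77,  2.91,  1.16]), array([-0.0247, -0.0217, -0.0922]))
20 (array([19.58,  2.71,  1.02]), array([-0.0223, -0.0195, -0.083 ]))
[ 294. -443.  226.]
[ 344. -402.  217.]
[ 381. -349.  202.]
[ 402. -291.  180.]
[ 406. -231.  153.]
[ 393. -175.  121.]
[[-4.84275260e-01  8.29037573e-01  2.79596452e-01  3.92906940e+02]
 [ 7.17967599e-01  5.59192903e-01 -4.14518786e-01 -1.75152522e+02]
 [-5.00000000e-01  0.00000000e+00 -8.66025404e-01  1.20808312e+02]
 [ 0.00000000e+00  0.00000000e+00  0.00000000e+00  1.00000000e+00]]
```

```bash
R='{"grip":85,"linear":[21.77,2.91,1.16],"rot":[-0.0247,-0.0217,-0.0922]}'; echo skip; python3 -m creep '[{"grip":85,"linear":[21.77,2.91,1.16],"rot":[-0.0247,-0.0217,-0.0922]},{"grip":85,"linear":[21.77,2.91,1.16],"rot":[-0.0247,-0.0217,-0.0922]},{"grip":85,"linear":[21.77,2.91,1.16],"rot":[-0.0247,-0.0217,-0.0922]},{"grip":85,"linear":[21.77,2.91,1.16],"rot":[-0.0247,-0.0217,-0.0922]},{"grip":85,"linear":[21.77,2.91,1.16],"rot":[-0.0247,-0.0217,-0.0922]},{"grip":85,"linear":[21.77,2.91,1.16],"rot":[-0.0247,-0.0217,-0.0922]},{"grip":85,"linear":[21.77,2.91,1.16],"rot":[-0.0247,-0.0217,-0.0922]},{"grip":85,"linear":[21.77,2.91,1.16],"rot":[-0.0247,-0.0217,-0.0922]},{"grip":85,"linear":[21.77,2.91,1.16],"rot":[-0.0247,-0.0217,-0.0922]}]'
python3 - <<'E'
from h import *
g=toolT(cupT(467,-285,0,-56,0));h=g@T(np.eye(3),[0,0,-110])
A=cur();print(A.round(2))
for n in(9,10):print(n,twist(A,h,n))
E
```

```text
skip
time_s: 0.85
eef_pos: [381.7, -348.6, 201.6]
ee_rot: [0.127, 0.787, 0.6, -0.068]
force: [-0.3, -0.9, 0.7]
grip_width: 0.997
[[ 2.7000e-01  9.6000e-01  5.0000e-02  3.8171e+02]
 [ 9.3000e-01 -2.5000e-01 -2.8000e-01 -3.4863e+02]
 [-2.6000e-01  1.2000e-01 -9.6000e-01  2.0156e+02]
 [ 0.0000e+00  0.0000e+00  0.0000e+00  1.0000e+00]]
9 (array([21.69,  2.88,  1.16]), array([-0.0246, -0.0215, -0.0916]))
10 (array([19.51,  2.68,  1.03]), array([-0.0221, -0.0194, -0.0825]))
```

```bash
python3 -m creep '[{"grip":85,"linear":[21.7,2.9,1.16],"rot":[-0.0246,-0.0216,-0.0918]},{"grip":85,"linear":[21.7,2.9,1.16],"rot":[-0.0246,-0.0216,-0.0918]},{"grip":85,"linear":[21.7,2.9,1.16],"rot":[-0.0246,-0.0216,-0.0918]},{"grip":85,"linear":[21.7,2.9,1.16],"rot":[-0.0246,-0.0216,-0.0918]},{"grip":85,"linear":[21.7,2.9,1.16],"rot":[-0.0246,-0.0216,-0.0918]},{"grip":85,"linear":[21.7,2.9,1.16],"rot":[-0.0246,-0.0216,-0.0918]},{"grip":85,"linear":[21.7,2.9,1.16],"rot":[-0.0246,-0.0216,-0.0918]},{"grip":85,"linear":[21.7,2.9,1.16],"rot":[-0.0246,-0.0216,-0.0918]},{"grip":85,"linear":[21.7,2.9,1.16],"rot":[-0.0246,-0.0216,-0.0918]},{"grip":85,"linear":[0,0,0],"rot":[0,0,0]}]'
python3 - <<'E'
from h import *
A=cur();cw=imaging.camera_params("wrist");p,d=imaging.capture("wrist");np.savez("w1.npz",p=p,d=d,A=A,K=cw["intrinsics"],R=cw["R"],t=cw["t"])
cv2.imwrite("pics/w1.png",p[:,:,::-1])
p,d=imaging.capture("top");np.savez("top1.npz",p=p,d=d);cv2.imwrite("pics/top1.png",p[:,:,::-1])
E
```

```text
time_s: 1.68
eef_pos: [390.4, -172.6, 118.5]
ee_rot: [0.226, 0.452, 0.854, -0.121]
force: [-0.4, 0.6, -0.3]
grip_width: 0.992
```

View pics/w1.png

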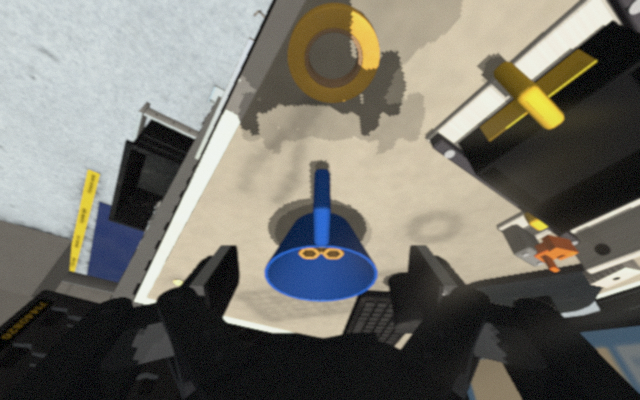

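View pics/top1.png

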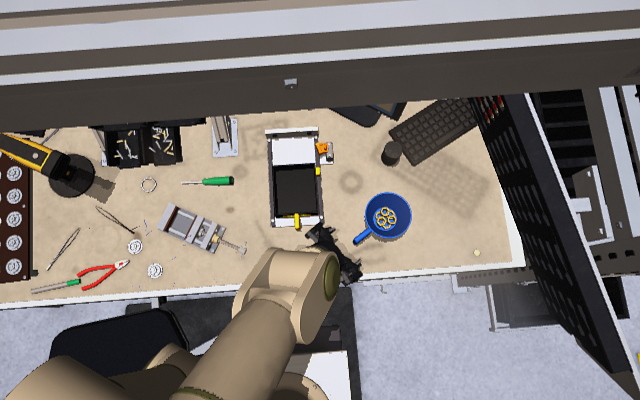

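```bash
python3 - <<'E'
from h import *
z=np.load("w1.npz");p=z["p"];d=z["d"];c={"intrinsics":z["K"],"R":z["R"],"t":z["t"]}
m=mask(p,(100,120,40),(130,255,255));m[:150]=0;m[:,:250]=0;m[:,390:]=0;m[310:]=0
P,uv=cloud("",c,p,d,m);h=uv[:,1]<212
Q=P[h];print(len(Q),Q.min(0),Q.max(0))
t=Q[Q[:,2]>57];print(t.mean(0),t.min(0),t.max(0));f=cv2.fitLine(t[:,:2].astype(np.float32),cv2.DIST_L2,0,.01,.01).ravel();print(f,np.degrees(np.arctan2(f[1],f[0])))
# distance of line to cup estimate centre
n=np.array([-f[1],f[0]]);print("offset centre from handle line",n@(np.array([467,-285])-f[2:]), "dist",np.hypot(*(np.array([467,-285])-t[:,:2].mean(0))))
rim=P[(P[:,2]>58)&(P[:,2]<66)&(uv[:,1]>225)];A=np.c_[2*rim[:,:2],np.ones(len(rim))];print(len(rim),rim.min(0),rim.max(0))
g=toolT(cupT(467,-285,0,-56,0));B=cur()
print(B[:3,3],twist(B,g,1))
E
```

```text
605 [ 401.7302556  -209.5486126    15.65259393] [ 414.04702256 -196.97179497   62.23410279]
[ 406.79536929 -201.12643363   59.6476482 ] [ 401.9342571  -209.5486126    57.08469513] [ 414.04702256 -197.14259242   62.23410279]
[   0.79331404    0.60881263  406.79538    -201.12643   ] 37.503696
offset centre from handle line -103.19141048031088 dist 103.2442380748892
1440 [ 406.53728182 -342.93996004   58.00562989] [ 521.38827612 -214.56389779   62.99907566]
[ 393.03426925 -175.72217349  121.25427612] (array([  0.58,   0.38, 110.11]), array([-0.0015, -0.001 , -0.0034]))
```

```bash
python3 -m creep '[{"grip":85,"linear":[0,0,20],"rot":[0,0,0]},{"grip":85,"linear":[0,0,22],"rot":[0,0,0]},{"grip":85,"linear":[0,0,22],"rot":[0,0,0]},{"grip":85,"linear":[0,0,22],"rot":[0,0,0]},{"grip":85,"linear":[0,0,14],"rot":[0,0,0]},{"grip":85,"linear":[0,0,10],"rot":[0,0,0]},{"grip":30,"linear":[0,0,0],"rot":[0,0,0]},{"grip":30,"linear":[0,0,0],"rot":[0,0,0]},{"grip":30,"linear":[0,0,0],"rot":[0,0,0]},{"grip":30,"linear":[0,0,0],"rot":[0,0,0]},{"grip":30,"linear":[0,0,0],"rot":[0,0,0]},{"grip":30,"linear":[0,0,0],"rot":[0,0,0]}]' 80
python3 - <<'E'
from h import *
A=cur();cw=imaging.camera_params("wrist");p,d=imaging.capture("wrist");np.savez("w2.npz",p=p,d=d,A=A,K=cw["intrinsics"],R=cw["R"],t=cw["t"])
cv2.imwrite("pics/w2.png",p[:,:,::-1])
E
```

```text
time_s: 2.78
eef_pos: [423.9, -221.7, 26.6]
ee_rot: [0.229, 0.455, 0.852, -0.122]
force: [1.3, -0.4, -0.2]
grip_width: 0.349
```

View pics/w2.png

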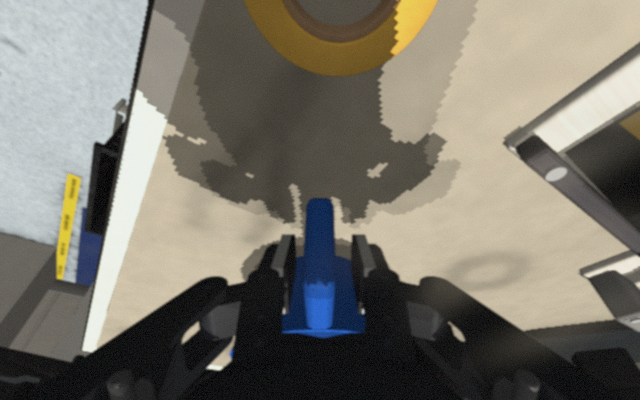

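```bash
python3 -m creep '[{"grip":16,"linear":[0,0,0],"rot":[0,0,0]},{"grip":16,"linear":[0,0,0],"rot":[0,0,0]},{"grip":4,"linear":[0,0,0],"rot":[0,0,0]},{"grip":4,"linear":[0,0,0],"rot":[0,0,0]},{"grip":4,"linear":[0,0,0],"rot":[0,0,0]},{"grip":4,"linear":[0,0,0],"rot":[0,0,0]},{"grip":4,"linear":[0,0,0],"rot":[0,0,0]}]' 100
python3 - <<'E'
from h import *
s=sensors.sense();print(s["grip_width"],s["force"],s["joints"]);A=cur()
p,d=imaging.capture("top");np.savez("top2.npz",p=p,d=d)
c=imaging.camera_params("top")
m=mask(p,(100,120,40),(130,255,255)); m[:,:340]=0;m[:,430:]=0;m[:180]=0;m[260:]=0
m=cv2.morphologyEx(m,cv2.MORPH_CLOSE,np.ones((9,9),np.uint8))
op=cv2.morphologyEx(m,cv2.MORPH_OPEN,cv2.getStructuringElement(cv2.MORPH_ELLIPSE,(19,19)))
ct=max(cv2.findContours(op,cv2.RETR_EXTERNAL,cv2.CHAIN_APPROX_NONE)[0],key=cv2.contourArea)[:,0]
X=cast(c,ct,62);AA=np.c_[2*X[:,:2],np.ones(len(X))]
for _ in range(3):
    q=np.linalg.lstsq(AA,(X[:,:2]**2).sum(1),rcond=None)[0]; r=np.sqrt(q[2]+q[0]**2+q[1]**2)
    k=abs(np.hypot(*(X[:,:2]-q[:2]).T)-r)<3; X=X[k];AA=AA[k]
print(q[:2],r)
gp=A[:3,3]-19*A[:3,2];print("grasp pt",gp, "y axis",np.degrees(np.arctan2(A[1,1],A[0,1])), "yaw to centre",np.degrees(np.arctan2(q[1]-gp[1],q[0]-gp[0])),np.hypot(*(q[:2]-gp[:2])))
E
```

```text
time_s: 3.42
eef_pos: [423.8, -221.6, 26.2]
ee_rot: [0.228, 0.455, 0.852, -0.122]
force: [-2.9, 2.6, 5.2]
grip_width: 0.153
0.15280628941256347 [-2.9403154   2.64816435  5.22316573] [-0.63549724  0.40667637  2.17285501 -1.21160616  0.18135612 -0.06270699]
[ 468.15534779 -284.05282944] 56.07290554063317
grasp pt [ 418.47642946 -213.72177826   42.61902569] y axis 33.81677847397044 yaw to centre -54.76421214034065 86.107210427041
```

```bash
python3 - <<'E'
from h import *
A=cur()
B=T(A[:3,:3],A[:3,3]+[0,0,100])
print(twist(A,B,8))
E
```

```text
(array([ -6.25,   0.  , -10.83]), array([ 0.,  0., -0.]))
```

```bash
python3 -m creep '[{"grip":4,"linear":[-3,0,-5],"rot":[0,0,0]},{"grip":4,"linear":[-6,0,-10],"rot":[0,0,0]},{"grip":4,"linear":[-6.25,0,-10.8],"rot":[0,0,0]},{"grip":4,"linear":[-6.25,0,-10.8],"rot":[0,0,0]},{"grip":4,"linear":[-6.25,0,-10.8],"rot":[0,0,0]},{"grip":4,"linear":[-6.25,0,-10.8],"rot":[0,0,0]},{"grip":4,"linear":[-6.25,0,-10.8],"rot":[0,0,0]},{"grip":4,"linear":[-5,0,-8.7],"rot":[0,0,0]},{"grip":4,"linear":[-3,0,-5],"rot":[0,0,0]},{"grip":4,"linear":[0,0,0],"rot":[0,0,0]}]'
python3 - <<'E'
from h import *
A=cur();print(sensors.sense()["joints"].round(2))
p,d=imaging.capture("wrist")
cv2.imwrite("pics/w3.png",p[:,:,::-1])
p,d=imaging.capture("top")
cv2.imwrite("pics/top3.png",p[100:300,200:500,::-1])
lip=np.array([58,0,62])
def C(yaw,tip,L): R=cupR(yaw,tip);return T(R,np.array(L)-R@lip)
G=toolT(C(-90,50,[551,-35,95]));print(G.round(2))
Rel=np.linalg.inv(toolT(np.eye(4)))
for n in(18,20,22):
  w=twist(A,G,n);print(n,w)
x=A
for i in range(n):
    x=x@T(Ro.from_rotvec(w[1]).as_matrix(),w[0]);c=x@Rel
    pr=(c@np.r_[np.array([[33,0,0],[-33,0,0],[0,33,0],[0,-33,0],[-105,0,12]]).T,np.ones((1,5))])[2].min()
    if i%3==0:print(x[:3,3].round(),c[:3,3].round(),"lowest",pr.round(),np.degrees(np.arccos(c[2,2])).round(),(c@np.r_[lip,1])[:3].round())
E
```

```text
time_s: 4.3
eef_pos: [424.1, -222.2, 122.4]
ee_rot: [0.229, 0.455, 0.852, -0.122]
force: [0.0, -0.2, -2.5]
grip_width: 0.151
[-0.64  0.18  2.11 -0.45  0.39 -0.85]
[[-0.0000e+00  1.0000e+00 -0.0000e+00  5.5100e+02]
 [ 9.4000e-01  0.0000e+00  3.4000e-01  8.0020e+01]
 [ 3.4000e-01  0.0000e+00 -9.4000e-01  1.7537e+02]
 [ 0.0000e+00  0.0000e+00  0.0000e+00  1.0000e+00]]
18 (array([14.1 , 12.27, -4.08]), array([0.003 , 0.0471, 0.0337]))
20 (array([12.71, 11.02, -3.65]), array([0.0027, 0.0423, 0.0303]))
22 (array([11.58, 10.01, -3.29]), array([0.0024, 0.0385, 0.0276]))
[ 426. -207.  119.] [ 467. -271.   91.] lowest 90.0 2.0 [ 499. -323.  151.]
[ 434. -161.  114.] [ 469. -224.   77.] lowest 72.0 9.0 [ 498. -285.  129.]
[ 445. -115.  114.] [ 474. -176.   68.] lowest 59.0 16.0 [ 500. -244.  112.]
[459. -71. 118.] [ 482. -128.   65.] lowest 52.0 23.0 [ 504. -202.   99.]
[477. -28. 127.] [494. -81.  66.] lowest 50.0 30.0 [ 511. -160.   91.]
[498.  11. 140.] [509. -35.  73.] lowest 53.0 37.0 [ 521. -117.   88.]
[523.  48. 156.] [528.   9.  84.] lowest 62.0 43.0 [535. -75.  90.]
[551.  80. 175.] [551.  50. 100.] lowest 74.0 50.0 [551. -35.  95.]
```

View pics/w3.png

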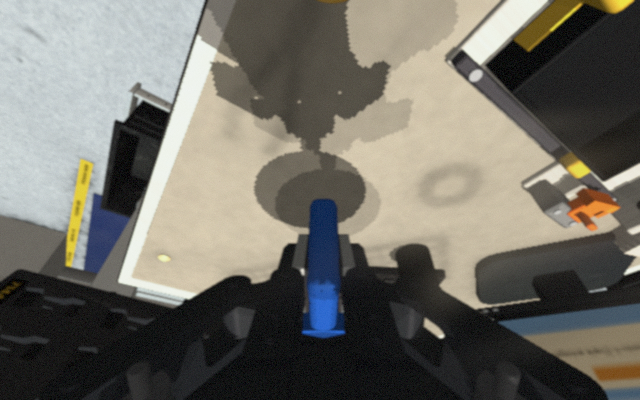

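View pics/top3.png

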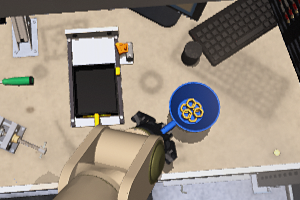

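```bash
python3 - <<'E'
from h import *
A=cur()
lip=np.array([58,0,62])
def C(yaw,tip,L): R=cupR(yaw,tip);return T(R,np.array(L)-R@lip)
Rel=np.linalg.inv(toolT(np.eye(4)))
M=toolT(cupT(480,-150,125,-73,20));G=toolT(C(-90,50,[551,-35,95]))
x=A
for B,n in((M,10),(G,12)):
  w=twist(x,B,n);print(n,w)
  for i in range(n):
    x=x@T(Ro.from_rotvec(w[1]).as_matrix(),w[0]);c=x@Rel
    pr=(c@np.r_[np.array([[33,0,0],[-33,0,0],[0,33,0],[0,-33,0],[-105,0,12]]).T,np.ones((1,5))])[2].min()
    if i%3==0:print(x[:3,3].round(),c[:3,3].round(),"lowest",pr.round(),np.degrees(np.arccos(c[2,2])).round(),(c@np.r_[lip,1])[:3].round())
E
```

```text
10 (array([ 7.75,  9.39, -8.74]), array([0.01  , 0.0345, 0.0277]))
[ 425. -207.  125.] [ 466. -272.   97.] lowest 95.0 2.0 [ 498. -323.  156.]
[ 433. -165.  138.] [ 467. -230.  102.] lowest 98.0 8.0 [ 496. -289.  156.]
[ 445. -125.  155.] [ 471. -189.  112.] lowest 104.0 14.0 [ 498. -256.  158.]
[461. -89. 176.] [ 480. -150.  125.] lowest 114.0 20.0 [ 502. -222.  163.]
12 (array([12.83,  9.67,  0.98]), array([-0.0021,  0.0433,  0.0249]))
[467. -74. 172.] [ 484. -133.  119.] lowest 107.0 22.0 [ 504. -208.  154.]
[486. -30. 166.] [497. -83. 106.] lowest 89.0 30.0 [ 513. -163.  130.]
[508.  13. 166.] [515. -32.  98.] lowest 78.0 38.0 [ 525. -116.  112.]
[533.  54. 170.] [535.  17.  97.] lowest 74.0 45.0 [539. -67. 100.]
```

```bash
python3 -m creep '[{"grip":4,"linear":[4,5,-4.4],"rot":[0.005,0.017,0.014]},{"grip":4,"linear":[7.75,9.4,-8.7],"rot":[0.01,0.0345,0.0277]},{"grip":4,"linear":[7.75,9.4,-8.7],"rot":[0.01,0.0345,0.0277]},{"grip":4,"linear":[7.75,9.4,-8.7],"rot":[0.01,0.0345,0.0277]},{"grip":4,"linear":[7.75,9.4,-8.7],"rot":[0.01,0.0345,0.0277]},{"grip":4,"linear":[7.75,9.4,-8.7],"rot":[0.01,0.0345,0.0277]},{"grip":4,"linear":[7.75,9.4,-8.7],"rot":[0.01,0.0345,0.0277]},{"grip":4,"linear":[7.75,9.4,-8.7],"rot":[0.01,0.0345,0.0277]},{"grip":4,"linear":[7.75,9.4,-8.7],"rot":[0.01,0.0345,0.0277]},{"grip":4,"linear":[7.75,9.4,-8.7],"rot":[0.01,0.0345,0.0277]},{"grip":4,"linear":[4,5,-4.4],"rot":[0.005,0.017,0.014]}]'
python3 - <<'E'
from h import *
A=cur();print(sensors.sense()["joints"].round(2))
lip=np.array([58,0,62])
def C(yaw,tip,L): R=cupR(yaw,tip);return T(R,np.array(L)-R@lip)
G=toolT(C(-90,50,[551,-35,95]))
print(twist(A,G,12))
E
```

```text
time_s: 5.32
eef_pos: [462.8, -87.7, 175.6]
ee_rot: [0.07, 0.593, 0.8, -0.052]
force: [0.7, 0.2, -2.1]
grip_width: 0.151
[-0.36  0.21  1.79 -0.16  1.03 -0.58]
(array([12.78,  9.52,  0.99]), array([-0.0021,  0.0433,  0.0248]))
```

```bash
python3 -m creep '[{"grip":4,"linear":[6.4,4.8,0.5],"rot":[-0.001,0.0217,0.0124]},{"grip":4,"linear":[12.8,9.5,1],"rot":[-0.0021,0.0433,0.0248]},{"grip":4,"linear":[12.8,9.5,1],"rot":[-0.0021,0.0433,0.0248]},{"grip":4,"linear":[12.8,9.5,1],"rot":[-0.0021,0.0433,0.0248]},{"grip":4,"linear":[12.8,9.5,1],"rot":[-0.0021,0.0433,0.0248]},{"grip":4,"linear":[12.8,9.5,1],"rot":[-0.0021,0.0433,0.0248]},{"grip":4,"linear":[12.8,9.5,1],"rot":[-0.0021,0.0433,0.0248]},{"grip":4,"linear":[12.8,9.5,1],"rot":[-0.0021,0.0433,0.0248]},{"grip":4,"linear":[12.8,9.5,1],"rot":[-0.0021,0.0433,0.0248]},{"grip":4,"linear":[12.8,9.5,1],"rot":[-0.0021,0.0433,0.0248]},{"grip":4,"linear":[12.8,9.5,1],"rot":[-0.0021,0.0433,0.0248]},{"grip":4,"linear":[12.8,9.5,1],"rot":[-0.0021,0.0433,0.0248]}]'
python3 -m creep '[{"grip":4,"linear":[6.4,4.8,0.5],"rot":[-0.001,0.0217,0.0124]},{"grip":4,"linear":[0,0,0],"rot":[0,0,0]},{"grip":4,"linear":[0,0,0],"rot":[0,0,0]}]'
python3 - <<'E'
from h import *
A=cur();print(sensors.sense()["joints"].round(2))
p,d=imaging.capture("scene");np.savez("s4.npz",p=p,d=d);cv2.imwrite("pics/s4.png",p[:,:,::-1])
p,d=imaging.capture("top");np.savez("top4.npz",p=p,d=d);cv2.imwrite("pics/top4.png",cv2.resize(p[110:270,230:430,::-1],None,fx=3.5,fy=3.5))
Rel=np.linalg.inv(toolT(np.eye(4)));c=A@Rel;print("lip",(c@[58,0,62,1])[:3],np.degrees(np.arccos(c[2,2])))
E
```

```text
time_s: 6.32
eef_pos: [545.4, 73.7, 172.5]
ee_rot: [-0.116, 0.694, 0.702, 0.115]
force: [0.4, 0.5, -2.3]
grip_width: 0.147
time_s: 6.57
eef_pos: [549.7, 79.1, 174.6]
ee_rot: [-0.122, 0.696, 0.697, 0.122]
force: [-0.4, 0.0, -2.3]
grip_width: 0.15
[-0.23  0.43  1.52  0.35  1.29 -0.35]
lip [549.89469079 -36.07967659  94.53834866] 49.85950308067708
```

View pics/s4.png

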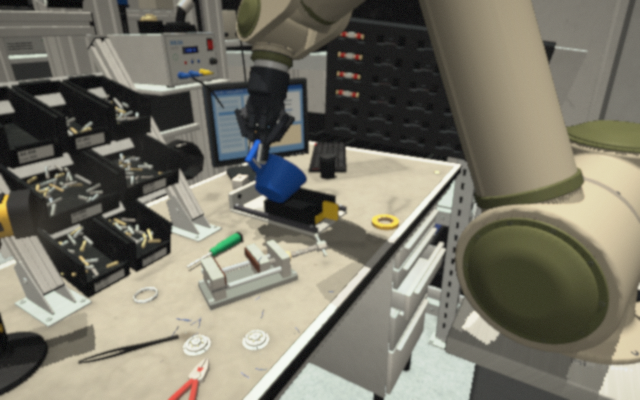

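View pics/top4.png

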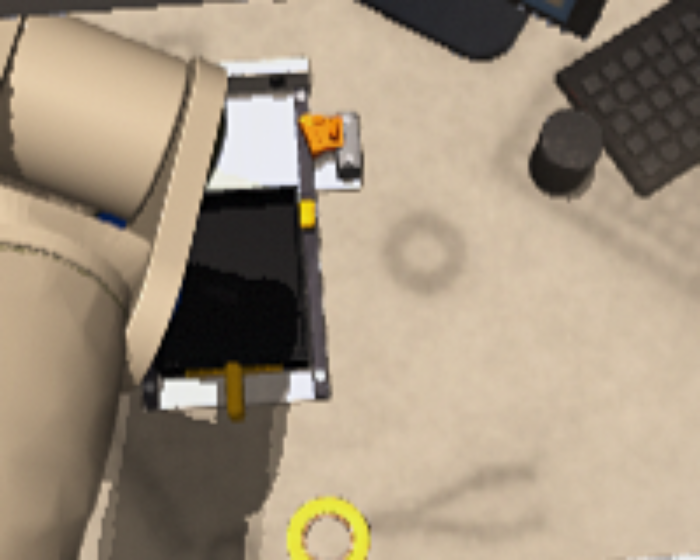

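```bash
python3 - <<'E'
from h import *
A=cur();lip=np.array([58,0,62])
def C(yaw,tip,L): R=cupR(yaw,tip);return T(R,np.array(L)-R@lip)
Rel=np.linalg.inv(toolT(np.eye(4)))
M=toolT(C(-90,80,[551,-36,74]));G=toolT(C(-90,114,[551,-37,70]))
x=A
for B,n in((M,8),(G,12)):
  w=twist(x,B,n);print(n,w)
  for i in range(n):
    x=x@T(Ro.from_rotvec(w[1]).as_matrix(),w[0]);c=x@Rel
    pr=(c@np.r_[np.array([[33,0,0],[-33,0,0],[0,33,0],[0,-33,0],[-105,0,12]]).T,np.ones((1,5))])[2].min()
    if i%3==0:print(x[:3,3].round(),"lowest",pr.round(),np.degrees(np.arccos(c[2,2])).round(),(c@np.r_[lip,1])[:3].round())
E
```

```text
8 (array([-4.11,  0.16, -6.59]), array([-0.0001,  0.0657,  0.0002]))
[550.  73. 180.] lowest 76.0 54.0 [550. -37.  92.]
[550.  53. 192.] lowest 81.0 65.0 [550. -37.  84.]
[551.  31. 199.] lowest 86.0 76.0 [551. -37.  77.]
12 (array([-2.3, -0. , -6.6]), array([ 0.    ,  0.0495, -0.    ]))
[551.  17. 204.] lowest 91.0 83.0 [551. -36.  74.]
[551.  -3. 209.] lowest 99.0 91.0 [551. -37.  73.]
[551. -24. 211.] lowest 107.0 100.0 [551. -37.  72.]
[551. -45. 211.] lowest 114.0 108.0 [551. -37.  71.]
```

```bash
python3 -m creep '[{"grip":4,"linear":[-4.1,0.1,-6.6],"rot":[0,0.0657,0]},{"grip":4,"linear":[-4.1,0.1,-6.6],"rot":[0,0.0657,0]},{"grip":4,"linear":[-4.1,0.1,-6.6],"rot":[0,0.0657,0]},{"grip":4,"linear":[-4.1,0.1,-6.6],"rot":[0,0.0657,0]},{"grip":4,"linear":[-4.1,0.1,-6.6],"rot":[0,0.0657,0]},{"grip":4,"linear":[-4.1,0.1,-6.6],"rot":[0,0.0657,0]},{"grip":4,"linear":[-4.1,0.1,-6.6],"rot":[0,0.0657,0]},{"grip":4,"linear":[-4.1,0.1,-6.6],"rot":[0,0.0657,0]},{"grip":4,"linear":[0,0,0],"rot":[0,0,0]}]'
python3 - <<'E'
from h import *
A=cur();lip=np.array([58,0,62])
def C(yaw,tip,L): R=cupR(yaw,tip);return T(R,np.array(L)-R@lip)
Rel=np.linalg.inv(toolT(np.eye(4)));c=A@Rel;print("lip",(c@[58,0,62,1])[:3],np.degrees(np.arccos(c[2,2])))
for n in (12,15):print(twist(A,toolT(C(-90,114,[551,-37,70])),n))
E
```

```text
time_s: 7.42
eef_pos: [550.7, 21.6, 200.3]
ee_rot: [-0.3, 0.641, 0.64, 0.3]
force: [-0.6, -0.5, -3.0]
grip_width: 0.149
lip [550.42514316 -37.52845821  72.98505686] 80.15571224307887
(array([-2.16,  0.03, -6.48]), array([ 0.0001,  0.0492, -0.0002]))
(array([-1.7 ,  0.02, -5.19]), array([ 0.0001,  0.0394, -0.0001]))
```

```bash
python3 -m creep '[{"grip":4,"linear":[-2,0,-5.2],"rot":[0,0.0394,0]},{"grip":4,"linear":[-1.8,0,-5.2],"rot":[0,0.0394,0]},{"grip":4,"linear":[-1.7,0,-5.2],"rot":[0,0.0394,0]},{"grip":4,"linear":[-1.7,0,-5.2],"rot":[0,0.0394,0]},{"grip":4,"linear":[-1.7,0,-5.2],"rot":[0,0.0394,0]},{"grip":4,"linear":[-1.7,0,-5.2],"rot":[0,0.0394,0]},{"grip":4,"linear":[-1.7,0,-5.2],"rot":[0,0.0394,0]},{"grip":4,"linear":[-1.7,0,-5.2],"rot":[0,0.0394,0]},{"grip":4,"linear":[0,0,0],"rot":[0,0,0]},{"grip":4,"linear":[0,0,0],"rot":[0,0,0]},{"grip":4,"linear":[0,0,0],"rot":[0,0,0]},{"grip":4,"linear":[0,0,0],"rot":[0,0,0]}]'
python3 - <<'E'
from h import *
p,d=imaging.capture("top");np.savez("top5.npz",p=p,d=d);a=cv2.resize(p[110:250,250:350,::-1],None,fx=4,fy=4)
p,d=imaging.capture("scene");b=cv2.resize(p[120:260,200:300,::-1],None,fx=4,fy=4);cv2.imwrite("pics/m5.png",np.hstack([a,b]))
E
```

```text
time_s: 8.42
eef_pos: [551.0, -18.1, 212.1]
ee_rot: [-0.395, 0.585, 0.587, 0.395]
force: [-0.1, 0.3, -1.2]
grip_width: 0.151
```

View pics/m5.png

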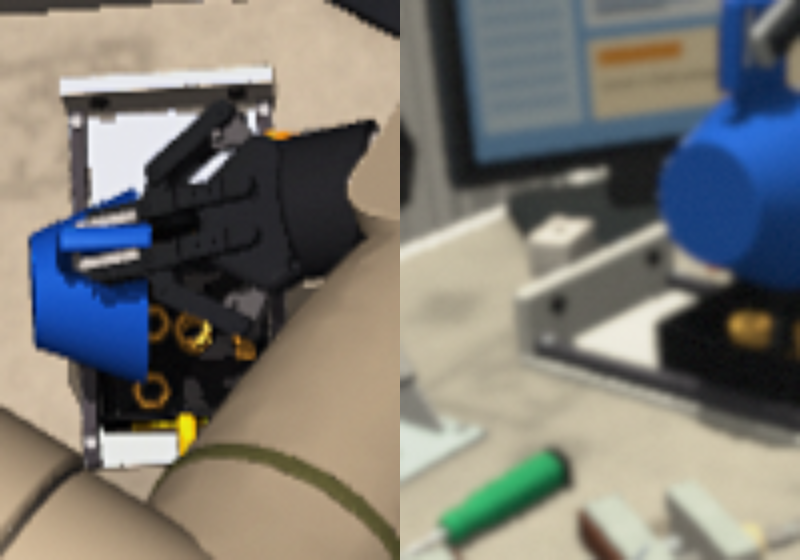

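```bash
python3 -m creep '[{"grip":4,"linear":[-1.7,0,-5.2],"rot":[0,0.0394,0]},{"grip":4,"linear":[-1.7,0,-5.2],"rot":[0,0.0394,0]},{"grip":4,"linear":[-1.7,0,-5.2],"rot":[0,0.0394,0]},{"grip":4,"linear":[-1.7,0,-5.2],"rot":[0,0.0394,0]},{"grip":4,"linear":[-1.7,0,-5.2],"rot":[0,0.0394,0]},{"grip":4,"linear":[-1.7,0,-5.2],"rot":[0,0.0394,0]},{"grip":4,"linear":[-1.7,0,-5.2],"rot":[0,0.0394,0]},{"grip":4,"linear":[-1.7,0,-5.2],"rot":[0,0.0394,0]},{"grip":4,"linear":[0,0,0],"rot":[0,0,0]},{"grip":4,"linear":[0,0,0],"rot":[0,0,0]},{"grip":4,"linear":[0,0,0],"rot":[0,0,0]},{"grip":4,"linear":[0,0,0],"rot":[0,0,0]}]'
python3 - <<'E'
from h import *
p,d=imaging.capture("top");np.savez("top6.npz",p=p,d=d);a=cv2.resize(p[110:250,250:350,::-1],None,fx=4,fy=4)
p,d=imaging.capture("scene");b=cv2.resize(p[120:260,220:320,::-1],None,fx=4,fy=4);cv2.imwrite("pics/m6.png",np.hstack([a,b]))
print(sensors.sense()["joints"].round(2))
E
```

```text
time_s: 9.52
eef_pos: [551.2, -61.8, 209.1]
ee_rot: [-0.483, 0.516, 0.518, 0.482]
force: [0.6, 0.1, -1.3]
grip_width: 0.148
[-0.7   0.84  1.36  1.05  2.07 -0.8 ]
```

View pics/m6.png

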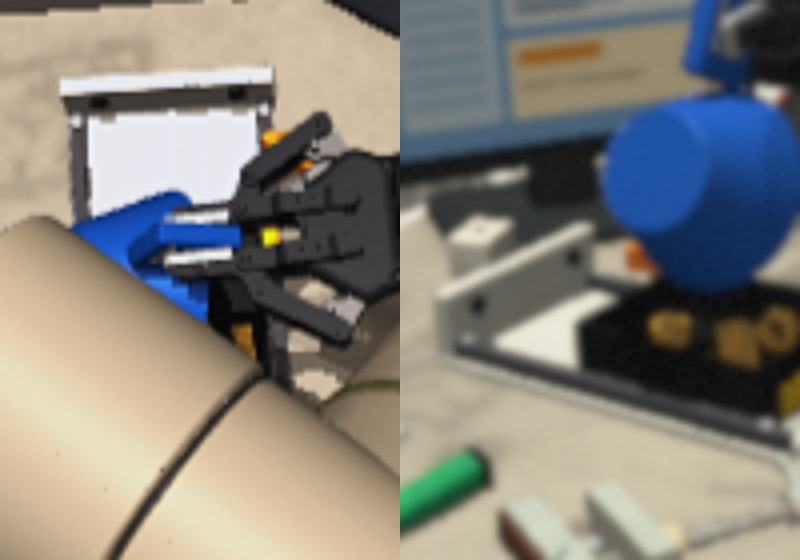

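```bash
cat > nxt.py <<'E'
from h import *
import sys
lip=np.array([58,0,62])
def C(yaw,tip,L): R=cupR(yaw,tip);return T(R,np.array(L)-R@lip)
Rel=np.linalg.inv(toolT(np.eye(4)))
def show(x,B,n):
  w=twist(x,B,n);print(n,w)
  for i in range(n):
    x=x@T(Ro.from_rotvec(w[1]).as_matrix(),w[0]);c=x@Rel
    pr=(c@np.r_[np.array([[33,0,0],[-33,0,0],[0,33,0],[0,-33,0],[-105,0,12]]).T,np.ones((1,5))])[2].min()
    if i%3==0 or i==n-1:print(x[:3,3].round(),c[:3,3].round(),"lowest",pr.round(),np.degrees(np.arccos(c[2,2])).round(),(c@np.r_[lip,1])[:3].round())
  return x
E
python3 - <<'E'
from nxt import *
x=cur()
x=show(x,toolT(C(-90,60,[551,-50,110])),11)
x=show(x,toolT(cupT(480,-150,130,-73,0)),11)
x=show(x,toolT(cupT(467,-285,100,-56,0)),10)
E
```

```text
11 (array([5.17, 0.  , 9.16]), array([-0.0001, -0.089 ,  0.0002]))
[551. -52. 214.] [551.  -1. 150.] lowest 120.0 111.0 [551. -38.  74.]
[551. -22. 222.] [551.  11. 147.] lowest 114.0 96.0 [551. -45.  83.]
[551.   9. 222.] [551.  22. 141.] lowest 109.0 80.0 [551. -49.  94.]
[551.  40. 214.] [551.  30. 133.] lowest 103.0 65.0 [551. -50. 106.]
[551.  49. 209.] [551.  33. 129.] lowest 101.0 60.0 [551. -50. 110.]
11 (array([-10.86, -10.24,   4.3 ]), array([ 0.    , -0.0945, -0.0282]))
[541.  42. 200.] [542.  18. 122.] lowest 95.0 55.0 [545. -66. 111.]
[512.  14. 176.] [519. -30. 108.] lowest 88.0 38.0 [ 528. -114.  121.]
[486. -21. 161.] [500. -82. 108.] lowest 96.0 22.0 [ 513. -158.  144.]
[464. -62. 155.] [ 485. -134.  122.] lowest 119.0 5.0 [ 501. -195.  179.]
[457. -76. 156.] [ 480. -150.  130.] lowest 130.0 0.0 [ 497. -205.  192.]
10 (array([-8.73, -9.14,  8.51]), array([-0.0148,  0.    , -0.0257]))
[452. -90. 153.] [ 477. -163.  127.] lowest 127.0 0.0 [ 495. -218.  189.]
[ 439. -133.  144.] [ 470. -204.  118.] lowest 118.0 0.0 [ 493. -257.  180.]
[ 429. -176.  135.] [ 467. -244.  109.] lowest 109.0 0.0 [ 495. -295.  171.]
[ 424. -221.  126.] [ 467. -285.  100.] lowest 100.0 0.0 [ 499. -333.  162.]
```

```bash
python3 -m creep '[{"grip":4,"linear":[5.2,0,9.2],"rot":[0,-0.089,0]},{"grip":4,"linear":[5.2,0,9.2],"rot":[0,-0.089,0]},{"grip":4,"linear":[5.2,0,9.2],"rot":[0,-0.089,0]},{"grip":4,"linear":[5.2,0,9.2],"rot":[0,-0.089,0]},{"grip":4,"linear":[5.2,0,9.2],"rot":[0,-0.089,0]},{"grip":4,"linear":[5.2,0,9.2],"rot":[0,-0.089,0]},{"grip":4,"linear":[5.2,0,9.2],"rot":[0,-0.089,0]},{"grip":4,"linear":[5.2,0,9.2],"rot":[0,-0.089,0]},{"grip":4,"linear":[5.2,0,9.2],"rot":[0,-0.089,0]},{"grip":4,"linear":[5.2,0,9.2],"rot":[0,-0.089,0]},{"grip":4,"linear":[5.2,0,9.2],"rot":[0,-0.089,0]},{"grip":4,"linear":[0,0,0],"rot":[0,0,0]}]'
python3 - <<'E'
from nxt import *
x=cur()
show(x,toolT(cupT(480,-150,130,-73,0)),11)
p,d=imaging.capture("scene");np.savez("s7.npz",p=p,d=d);cv2.imwrite("pics/s7.png",cv2.resize(p[120:270,180:380,::-1],None,fx=4,fy=4))
E
```

```text
time_s: 10.62
eef_pos: [550.6, 52.5, 210.3]
ee_rot: [-0.181, 0.681, 0.686, 0.183]
force: [0.4, 0.8, -1.4]
grip_width: 0.15
11 (array([-11.13, -10.29,   4.41]), array([ 0.0003, -0.0942, -0.0277]))
[540.  45. 201.] [542.  21. 123.] lowest 96.0 54.0 [545. -63. 112.]
[512.  16. 177.] [519. -28. 109.] lowest 89.0 38.0 [ 528. -112.  122.]
[486. -20. 161.] [500. -81. 109.] lowest 96.0 22.0 [ 514. -157.  145.]
[464. -62. 155.] [ 485. -133.  122.] lowest 119.0 5.0 [ 501. -195.  179.]
[457. -76. 156.] [ 480. -150.  130.] lowest 130.0 0.0 [ 497. -205.  192.]
```

View pics/s7.png

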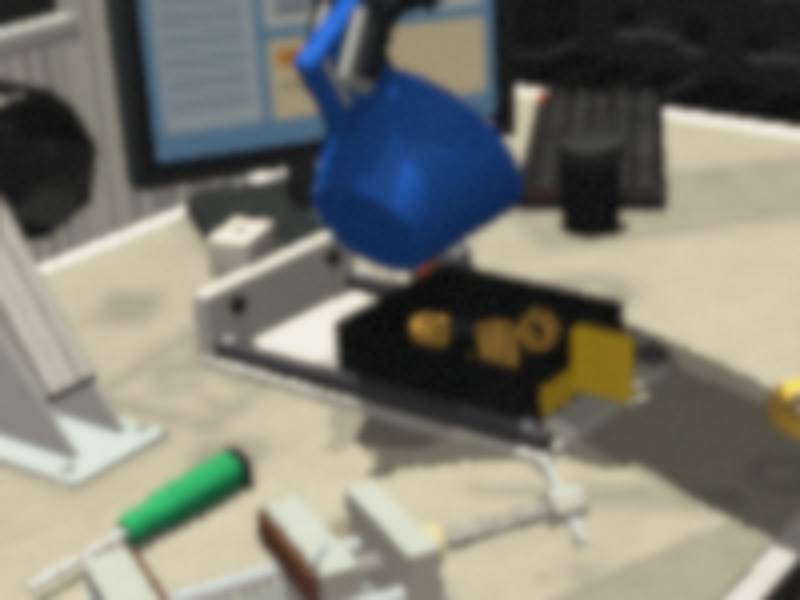

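No nut on the bench or dock; the nuts show inside the tray (around 430–550, 330). Bringing the cup level and back.

```bash
python3 -m creep '[{"grip":4,"linear":[-11.1,-10.3,4.4],"rot":[0,-0.0942,-0.0277]},{"grip":4,"linear":[-11.1,-10.3,4.4],"rot":[0,-0.0942,-0.0277]},{"grip":4,"linear":[-11.1,-10.3,4.4],"rot":[0,-0.0942,-0.0277]},{"grip":4,"linear":[-11.1,-10.3,4.4],"rot":[0,-0.0942,-0.0277]},{"grip":4,"linear":[-11.1,-10.3,4.4],"rot":[0,-0.0942,-0.0277]},{"grip":4,"linear":[-11.1,-10.3,4.4],"rot":[0,-0.0942,-0.0277]},{"grip":4,"linear":[-11.1,-10.3,4.4],"rot":[0,-0.0942,-0.0277]},{"grip":4,"linear":[-11.1,-10.3,4.4],"rot":[0,-0.0942,-0.0277]},{"grip":4,"linear":[-11.1,-10.3,4.4],"rot":[0,-0.0942,-0.0277]},{"grip":4,"linear":[-11.1,-10.3,4.4],"rot":[0,-0.0942,-0.0277]},{"grip":4,"linear":[-11.1,-10.3,4.4],"rot":[0,-0.0942,-0.0277]},{"grip":4,"linear":[0,0,0],"rot":[0,0,0]}]'
python3 - <<'E'
from nxt import *
x=cur()
show(x,toolT(cupT(467,-285,100,-56,0)),10)
p,d=imaging.capture("top");np.savez("top8.npz",p=p,d=d);cv2.imwrite("pics/top8.png",cv2.resize(p[110:270,230:430,::-1],None,fx=4,fy=3.7))
E
```

```text
time_s: 11.67
eef_pos: [454.5, -78.5, 152.4]
ee_rot: [0.205, 0.576, 0.776, -0.155]
force: [-0.9, 0.1, -0.8]
grip_width: 0.151
10 (array([-8.81, -8.73,  8.17]), array([-0.0153, -0.0004, -0.0259]))
[449. -92. 150.] [ 474. -166.  124.] lowest 124.0 0.0 [ 493. -221.  186.]
[ 437. -134.  142.] [ 468. -205.  116.] lowest 116.0 0.0 [ 491. -258.  178.]
[ 428. -177.  134.] [ 466. -245.  108.] lowest 108.0 0.0 [ 494. -296.  170.]
[ 424. -221.  126.] [ 467. -285.  100.] lowest 100.0 0.0 [ 499. -333.  162.]
```

View pics/top8.png

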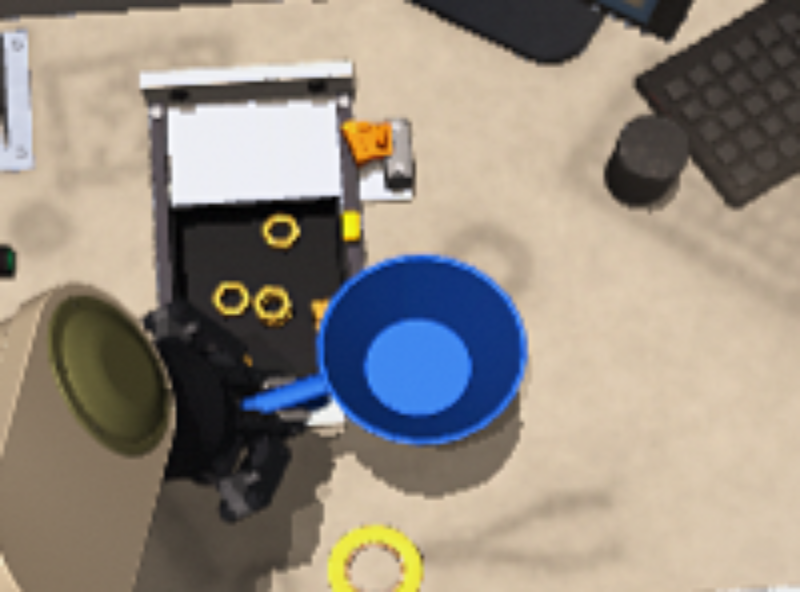

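```bash
python3 -m creep '[{"grip":4,"linear":[-4.4,-4.4,4.1],"rot":[-0.0076,0,-0.013]},{"grip":4,"linear":[-8.8,-8.7,8.2],"rot":[-0.0153,0,-0.026]},{"grip":4,"linear":[-8.8,-8.7,8.2],"rot":[-0.0153,0,-0.026]},{"grip":4,"linear":[-8.8,-8.7,8.2],"rot":[-0.0153,0,-0.026]},{"grip":4,"linear":[-8.8,-8.7,8.2],"rot":[-0.0153,0,-0.026]},{"grip":4,"linear":[-8.8,-8.7,8.2],"rot":[-0.0153,0,-0.026]},{"grip":4,"linear":[-8.8,-8.7,8.2],"rot":[-0.0153,0,-0.026]},{"grip":4,"linear":[-8.8,-8.7,8.2],"rot":[-0.0153,0,-0.026]},{"grip":4,"linear":[-8.8,-8.7,8.2],"rot":[-0.0153,0,-0.026]},{"grip":4,"linear":[-8.8,-8.7,8.2],"rot":[-0.0153,0,-0.026]},{"grip":4,"linear":[-4.4,-4.4,4.1],"rot":[-0.0076,0,-0.013]},{"grip":4,"linear":[0,0,0],"rot":[0,0,0]}]'
python3 - <<'E'
from nxt import *
x=cur();c=x@Rel;print(c.round(3),sensors.sense()["joints"].round(2))
show(x,toolT(cupT(467,-285,6,-56,0)),8)
p,d=imaging.capture("top");np.savez("top9.npz",p=p,d=d);cc=imaging.camera_params("top")
cv2.imwrite("pics/top9.png",cv2.resize(p[110:270,230:430,::-1],None,fx=4,fy=3.7))
# rim plane fit for tilt
m=mask(p,(100,120,40),(130,255,255));m[:,:330]=0;m[:,440:]=0;m[:150]=0;m[270:]=0
P,uv=cloud("",cc,p,d,m)
k=P[:,2]>c[2,3]+50;Q=P[k];A=np.c_[Q[:,:2]-Q[:,:2].mean(0),np.ones(len(Q))]
print(np.linalg.lstsq(A,Q[:,2],rcond=None)[0],len(Q))
E
```

```text
time_s: 12.72
eef_pos: [426.6, -222.3, 126.3]
ee_rot: [0.228, 0.456, 0.852, -0.118]
force: [-0.2, -0.3, -1.6]
grip_width: 0.147
[[ 5.56000e-01  8.31000e-01 -3.00000e-03  4.69774e+02]
 [-8.31000e-01  5.56000e-01 -7.00000e-03 -2.86470e+02]
 [-4.00000e-03  7.00000e-03  1.00000e+00  1.00386e+02]
 [ 0.00000e+00  0.00000e+00  0.00000e+00  1.00000e+00]] [-0.64  0.17  2.1  -0.42  0.41 -0.88]
8 (array([ 6.21, -0.24, 10.09]), array([ 0.0005, -0.0005, -0.0008]))
[ 426. -222.  114.] [ 469. -286.   89.] lowest 88.0 0.0 [ 502. -335.  150.]
[ 425. -221.   79.] [ 468. -286.   53.] lowest 53.0 0.0 [ 501. -334.  115.]
[ 424. -221.   43.] [ 467. -285.   18.] lowest 18.0 0.0 [ 500. -333.   80.]
[ 424. -221.   32.] [ 467. -285.    6.] lowest 6.0 0.0 [ 499. -333.   68.]
[-2.88188508e-02  4.25786660e-02  1.59031709e+02] 624
```

View pics/top9.png

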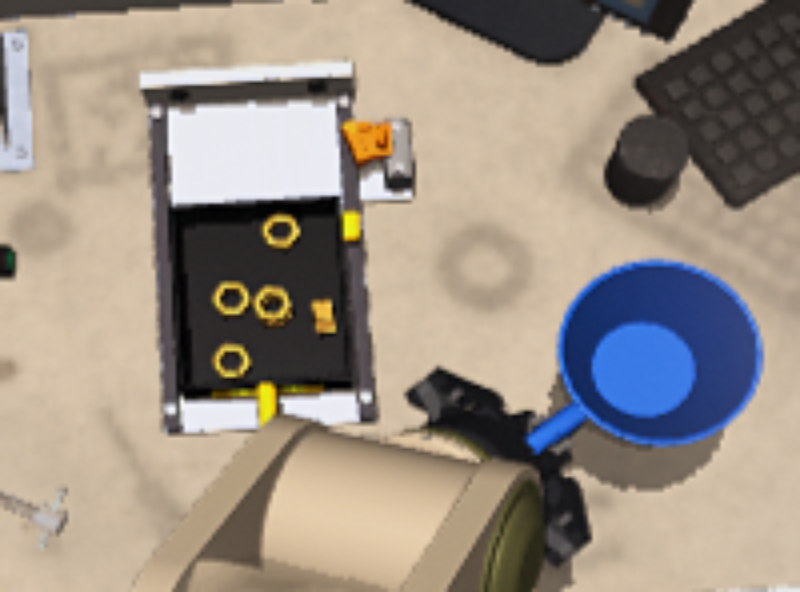

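```bash
python3 -m creep '[{"grip":4,"linear":[3.2,-0.2,5],"rot":[0,0,0]},{"grip":4,"linear":[6.2,-0.2,10.1],"rot":[0.0005,-0.0005,-0.001]},{"grip":4,"linear":[6.2,-0.2,10.1],"rot":[0.0005,-0.0005,-0.001]},{"grip":4,"linear":[6.2,-0.2,10.1],"rot":[0.0005,-0.0005,-0.001]},{"grip":4,"linear":[6.2,-0.2,10.1],"rot":[0.0005,-0.0005,-0.001]},{"grip":4,"linear":[6.2,-0.2,10.1],"rot":[0.0005,-0.0005,-0.001]},{"grip":4,"linear":[6.2,-0.2,10.1],"rot":[0.0005,-0.0005,-0.001]},{"grip":4,"linear":[4.6,-0.2,7.6],"rot":[0.0005,-0.0005,-0.001]},{"grip":4,"linear":[2.5,0,4.2],"rot":[0,0,0]},{"grip":4,"linear":[0,0,0],"rot":[0,0,0]},{"grip":4,"linear":[0,0,0],"rot":[0,0,0]}]'
python3 - <<'E'
from nxt import *
x=cur();c=x@Rel;print(c.round(3),sensors.sense()["joints"].round(2))
E
```

```text
time_s: 13.68
eef_pos: [424.3, -218.3, 35.1]
ee_rot: [0.228, 0.451, 0.854, -0.121]
force: [-0.0, -0.7, -1.1]
grip_width: 0.15
[[ 5.64000e-01  8.26000e-01  1.00000e-03  4.67930e+02]
 [-8.26000e-01  5.64000e-01  0.00000e+00 -2.82362e+02]
 [-0.00000e+00 -1.00000e-03  1.00000e+00  9.54500e+00]
 [ 0.00000e+00  0.00000e+00  0.00000e+00  1.00000e+00]] [-0.63  0.38  2.17 -1.09  0.19 -0.19]
```

```bash
python3 -m creep '[{"grip":4,"linear":[1.5,0,2.6],"rot":[0,0,0]},{"grip":4,"linear":[1.5,0,2.6],"rot":[0,0,0]},{"grip":4,"linear":[1.2,0,2],"rot":[0,0,0]},{"grip":4,"linear":[0,0,0],"rot":[0,0,0]},{"grip":4,"linear":[0,0,0],"rot":[0,0,0]}]'
```

```text
time_s: 14.1
eef_pos: [424.3, -218.7, 27.4]
ee_rot: [0.229, 0.451, 0.854, -0.122]
force: [0.7, -0.2, -1.6]
grip_width: 0.149
```

```bash
python3 -m creep '[{"grip":4,"linear":[0.5,0,0.9],"rot":[0,0,0]},{"grip":4,"linear":[0.3,0,0.5],"rot":[0,0,0]},{"grip":4,"linear":[0,0,0],"rot":[0,0,0]},{"grip":4,"linear":[0,0,0],"rot":[0,0,0]}]'
```

```text
time_s: 14.43
eef_pos: [424.4, -218.9, 26.1]
ee_rot: [0.229, 0.451, 0.854, -0.122]
force: [-1.8, 1.7, 5.0]
grip_width: 0.151
```

```bash
python3 -m creep '[{"grip":18,"linear":[0,0,0],"rot":[0,0,0]},{"grip":30,"linear":[0,0,0],"rot":[0,0,0]},{"grip":45,"linear":[0,0,0],"rot":[0,0,0]},{"grip":60,"linear":[0,0,0],"rot":[0,0,0]},{"grip":60,"linear":[0,0,-8],"rot":[0,0,0]},{"grip":60,"linear":[0,0,-16],"rot":[0,0,0]},{"grip":60,"linear":[0,0,-22],"rot":[0,0,0]},{"grip":60,"linear":[0,0,-22],"rot":[0,0,0]},{"grip":60,"linear":[0,0,-22],"rot":[0,0,0]},{"grip":60,"linear":[0,0,-20],"rot":[0,0,0]},{"grip":60,"linear":[0,0,-10],"rot":[0,0,0]},{"grip":60,"linear":[0,0,0],"rot":[0,0,0]}]'
python3 - <<'E'
from nxt import *
print(sensors.sense()["joints"].round(2))
p,d=imaging.capture("top");np.savez("top10.npz",p=p,d=d);c=imaging.camera_params("top")
cv2.imwrite("pics/top10.png",cv2.resize(p[110:270,230:430,::-1],None,fx=4,fy=3.7))
p,d=imaging.capture("scene");cv2.imwrite("pics/s10.png",p[:,:,::-1])
E
```

```text
time_s: 15.43
eef_pos: [390.7, -168.8, 131.2]
ee_rot: [0.23, 0.451, 0.854, -0.122]
force: [0.1, 0.2, 0.4]
grip_width: 0.701
[-0.56  0.06  2.22 -0.51  0.42 -0.74]
```

View pics/top10.png

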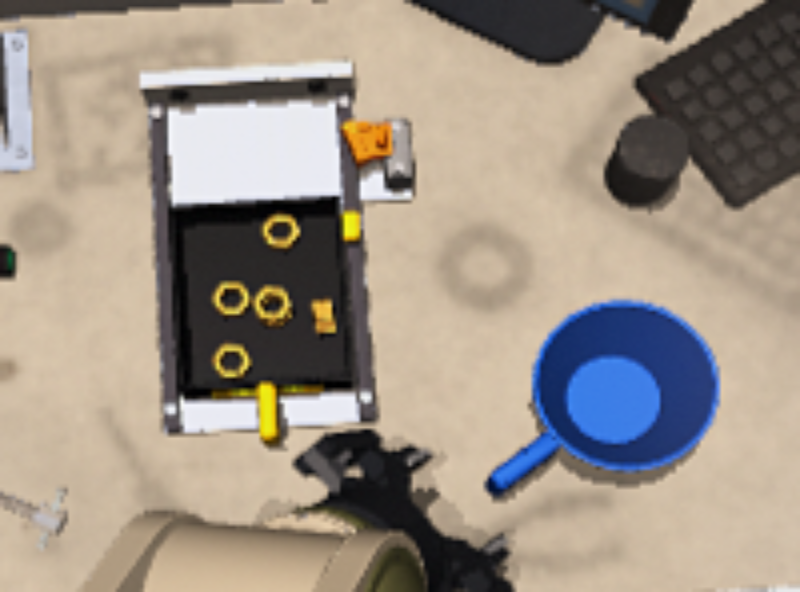

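View pics/s10.png

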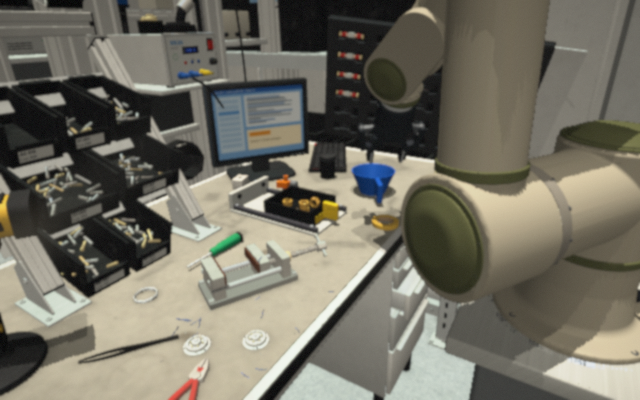

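```bash
python3 - <<'E'
from nxt import *
z=np.load("top10.npz");p,d=z["p"],z["d"];c=imaging.camera_params("top")
f=lambda a,b:(230+a/4,110+b/3.7)
for nm,pp,zz in(("Lfront",f(172,411),20),("Lrear",f(157,113),20),("Rfront",f(368,404),20),("Rrear",f(345,100),20),("stopL",f(140,80),50),("stopR",f(353,68),50)):
    print(nm,cast(c,[pp],zz).round(1))
# white base region between tray and stop at z=8
hs=cv2.cvtColor(p,cv2.COLOR_RGB2HSV);w=((hs[...,1]<30)&(hs[...,2]>200)).astype(np.uint8);w[:,:265]=0;w[:,325:]=0;w[:134]=0;w[170:]=0
n,l,s,ce=cv2.connectedComponentsWithStats(w);i=1+s[1:,4].argmax();print(s[i])
ct=max(cv2.findContours((l==i).astype(np.uint8),cv2.RETR_EXTERNAL,cv2.CHAIN_APPROX_NONE)[0],key=cv2.contourArea)[:,0]
r=cv2.minAreaRect(cast(c,ct,8)[:,:2].astype(np.float32));print(r)
L=[];Rr=[]
for v in range(s[i,1]+3,s[i,1]+s[i,3]-3):
    u=np.nonzero(l[v]==i)[0];L.append((u.min()-.5,v));Rr.append((u.max()+.5,v))
for e in(L,Rr):
    q=cast(c,e,8)[:,:2];k=np.polyfit(q[:,0],q[:,1],1);print("edge slope deg",np.degrees(np.arctan(k[0])),q.mean(0))
# fin
m2=mask(p,(20,150,120),(35,255,255)); m2[:205]=0;m2[235:]=0;m2[:,:290]=0;m2[:,305:]=0
v,u=np.nonzero(m2);W=pts(c,np.c_[u,v],d[v,u]);k=(W[:,2]>48);F=cast(c,np.c_[u,v],54)[k];print(F.min(0),F.max(0),F.mean(0))
g=cv2.fitLine(F[F[:,0]<485][:,:2].astype(np.float32),cv2.DIST_L2,0,.01,.01).ravel();print(g)
# nuts heights
m3=mask(p,(15,100,80),(35,255,255));m3[:160]=0;m3[214:]=0;m3[:,:270]=0;m3[:,316:]=0
n,l,s,ce=cv2.connectedComponentsWithStats(m3,connectivity=8)
for i in range(1,n):
    if s[i,4]>8:
        Q,_=cloud("",c,p,d,(l==i));print(s[i,4],Q.mean(0).round(),np.percentile(Q[:,2],[10,50,90]).round())
E
```

```text
Lfront [[ 4.806e+02 -3.000e-01  2.000e+01]]
Lrear [[696.4  -3.3  20. ]]
Rfront [[ 475.5 -124.7   20. ]]
Rrear [[ 696.2 -127.7   20. ]]
stopL [[710.5   3.8  50. ]]
stopR [[ 708.3 -133.9   50. ]]
[ 272  138   43   27 1051]
((667.6483764648438, -63.6636848449707), (111.52511596679688, 70.88809967041016), 89.38646697998047)
edge slope deg 0.502197515460302 [671.1142477   -7.87106135]
edge slope deg -0.8178340131680086 [ 662.16253233 -119.30724072]
[452.66613092 -66.08482081  54.        ] [490.22470489 -55.39904744  54.        ] [471.36546272 -60.63391571  54.        ]
[ 9.9879140e-01 -4.9149852e-02  4.6877927e+02 -6.0608074e+01]
50 [604. -77.  21.] [13. 22. 26.]
113 [554. -57.  25.] [12. 24. 38.]
44 [ 538. -100.   33.] [28. 33. 37.]
50 [514. -39.  21.] [ 9. 23. 26.]
```

```bash
python3 - <<'E'
from nxt import *
x=cur();a=np.radians(179.2)
xt=np.array([np.cos(a),np.sin(a),0]);zt=np.array([0,0,-1.]);R=np.c_[xt,np.cross(zt,xt),zt]
print(wrist(R,-.14,2.2))
show(x,T(R,[425,-60,80]),12)
E
```

```text
[ 0.          0.94159265 -1.69683369]
12 (array([ 3.21, 10.  ,  2.94]), array([-0.021 ,  0.0402, -0.0779]))
[ 398. -162.  125.] [ 445. -222.   96.] lowest 95.0 3.0 [ 484. -269.  156.]
[ 416. -139.  112.] [ 472. -184.   74.] lowest 68.0 10.0 [ 527. -223.  125.]
[ 426. -111.   99.] [ 486. -140.   51.] lowest 41.0 18.0 [ 555. -167.   93.]
[428. -80.  87.] [486. -92.  31.] lowest 17.0 25.0 [ 564. -105.   62.]
[425. -60.  80.] [479. -61.  19.] lowest 3.0 30.0 [561. -62.  44.]
```

```bash
python3 -m creep '[{"grip":40,"linear":[3.2,10,2.9],"rot":[-0.021,0.0402,-0.0779]},{"grip":20,"linear":[3.2,10,2.9],"rot":[-0.021,0.0402,-0.0779]},{"grip":0,"linear":[3.2,10,2.9],"rot":[-0.021,0.0402,-0.0779]},{"grip":0,"linear":[3.2,10,2.9],"rot":[-0.021,0.0402,-0.0779]},{"grip":0,"linear":[3.2,10,2.9],"rot":[-0.021,0.0402,-0.0779]},{"grip":0,"linear":[3.2,10,2.9],"rot":[-0.021,0.0402,-0.0779]},{"grip":0,"linear":[3.2,10,2.9],"rot":[-0.021,0.0402,-0.0779]},{"grip":0,"linear":[3.2,10,2.9],"rot":[-0.021,0.0402,-0.0779]},{"grip":0,"linear":[3.2,10,2.9],"rot":[-0.021,0.0402,-0.0779]},{"grip":0,"linear":[3.2,10,2.9],"rot":[-0.021,0.0402,-0.0779]},{"grip":0,"linear":[3.2,10,2.9],"rot":[-0.021,0.0402,-0.0779]},{"grip":0,"linear":[3.2,10,2.9],"rot":[-0.021,0.0402,-0.0779]}]' 40
python3 - <<'E'
from nxt import *
a=np.radians(179.2)
xt=np.array([np.cos(a),np.sin(a),0]);zt=np.array([0,0,-1.]);R=np.c_[xt,np.cross(zt,xt),zt]
cw=imaging.camera_params("wrist");x=cur();p,d=imaging.capture("wrist");np.savez("w11.npz",p=p,d=d,K=cw["intrinsics"],R=cw["R"],t=cw["t"]);cv2.imwrite("pics/w11.png",p[:,:,::-1])
print(twist(x,T(R,[425,-60.2,24]),4),sensors.sense()["joints"].round(2))
E
```

```text
time_s: 16.53
eef_pos: [424.6, -59.8, 79.2]
ee_rot: [-0.002, 0.006, 1.0, 0.001]
force: [0.4, -0.4, 0.0]
grip_width: 0.002
(array([-0.14, -0.11, 13.8 ]), array([ 0.0004, -0.0011,  0.0006])) [-0.41  0.31  1.96  0.    0.88 -1.98]
```

View pics/w11.png

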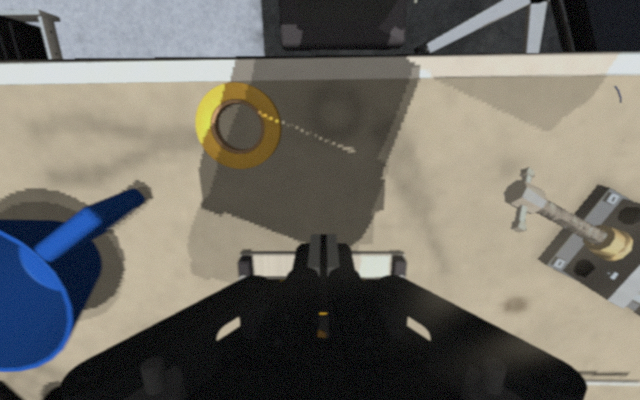

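```bash
python3 -m creep '[{"grip":0,"linear":[0,0,14],"rot":[0,0,0]},{"grip":0,"linear":[0,0,14],"rot":[0,0,0]},{"grip":0,"linear":[0,0,14],"rot":[0,0,0]},{"grip":0,"linear":[0,0,13],"rot":[0,0,0]},{"grip":0,"linear":[-5,0,0],"rot":[0,0,0]},{"grip":0,"linear":[-5,0,0],"rot":[0,0,0]},{"grip":0,"linear":[-3,0,0],"rot":[0,0,0]},{"grip":0,"linear":[-3,0,0],"rot":[0,0,0]},{"grip":0,"linear":[-3,0,0],"rot":[0,0,0]},{"grip":0,"linear":[0,0,0],"rot":[0,0,0]}]'
python3 -m creep '[{"grip":0,"linear":[-2,0,0],"rot":[0,0,0]},{"grip":0,"linear":[-3,0,0],"rot":[0,0,0]},{"grip":0,"linear":[-4,0,0],"rot":[0,0,0]},{"grip":0,"linear":[-4,0,0],"rot":[0,0,0]},{"grip":0,"linear":[-4,0,0],"rot":[0,0,0]},{"grip":0,"linear":[-3,0,0],"rot":[0,0,0]}]'
```

```text
time_s: 17.42
eef_pos: [444.5, -60.2, 26.0]
ee_rot: [0.0, 0.007, 1.0, -0.0]
force: [0.3, -1.2, 0.7]
grip_width: 0.001
time_s: 17.92
eef_pos: [464.4, -60.4, 25.7]
ee_rot: [-0.0, 0.007, 1.0, 0.0]
force: [-3.1, -0.1, 3.3]
grip_width: -0.001
```

```bash
python3 -m creep '[{"grip":0,"linear":[-3,0,0],"rot":[0,0,0]},{"grip":0,"linear":[-3,0,0],"rot":[0,0,0]},{"grip":0,"linear":[-3,0,0],"rot":[0,0,0]},{"grip":0,"linear":[-3,0,0],"rot":[0,0,0]},{"grip":0,"linear":[-3,0,0],"rot":[0,0,0]},{"grip":0,"linear":[-2,0,0],"rot":[0,0,0]},{"grip":0,"linear":[0,0,0],"rot":[0,0,0]}]'
python3 - <<'E'
from nxt import *
p,d=imaging.capture("top");c=imaging.camera_params("top");cv2.imwrite("pics/top12.png",cv2.resize(p[110:270,230:430,::-1],None,fx=4,fy=3.7))
E
```

```text
time_s: 18.5
eef_pos: [481.5, -60.7, 25.6]
ee_rot: [0.0, 0.007, 1.0, 0.0]
force: [-0.2, 1.0, -1.1]
grip_width: -0.001
```

View pics/top12.png

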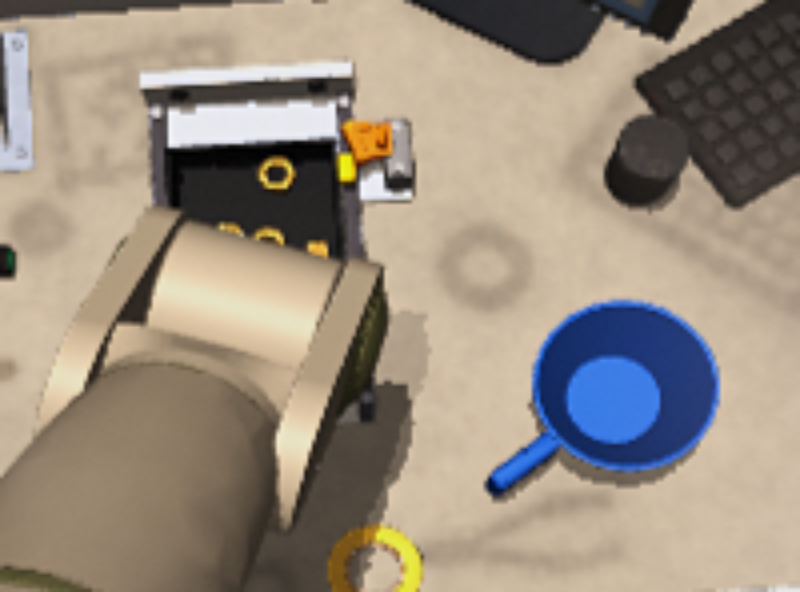

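```bash
python3 -m creep '[{"grip":0,"linear":[-3,0,0],"rot":[0,0,0]},{"grip":0,"linear":[-3,0,0],"rot":[0,0,0]},{"grip":0,"linear":[-3,0,0],"rot":[0,0,0]},{"grip":0,"linear":[-3,0,0],"rot":[0,0,0]},{"grip":0,"linear":[-3,0,0],"rot":[0,0,0]},{"grip":0,"linear":[-3,0,0],"rot":[0,0,0]},{"grip":0,"linear":[-3,0,0],"rot":[0,0,0]},{"grip":0,"linear":[-3,0,0],"rot":[0,0,0]}]'
python3 -m creep '[{"grip":0,"linear":[-2,0,0],"rot":[0,0,0]},{"grip":0,"linear":[-2,0,0],"rot":[0,0,0]},{"grip":0,"linear":[-2,0,0],"rot":[0,0,0]},{"grip":0,"linear":[0,0,0],"rot":[0,0,0]}]'
python3 - <<'E'
from nxt import *
p,d=imaging.capture("top");c=imaging.camera_params("top");cv2.imwrite("pics/top13.png",cv2.resize(p[110:270,230:430,::-1],None,fx=4,fy=3.7))
E
```

```text
time_s: 19.22
eef_pos: [502.8, -60.3, 25.5]
ee_rot: [-0.003, 0.007, 1.0, 0.001]
force: [-12.9, 0.9, 8.9]
grip_width: 0.004
time_s: 19.55
eef_pos: [509.7, -60.7, 25.5]
ee_rot: [-0.002, 0.007, 1.0, 0.001]
force: [-9.4, 1.7, 7.7]
grip_width: -0.004
```

View pics/top13.png

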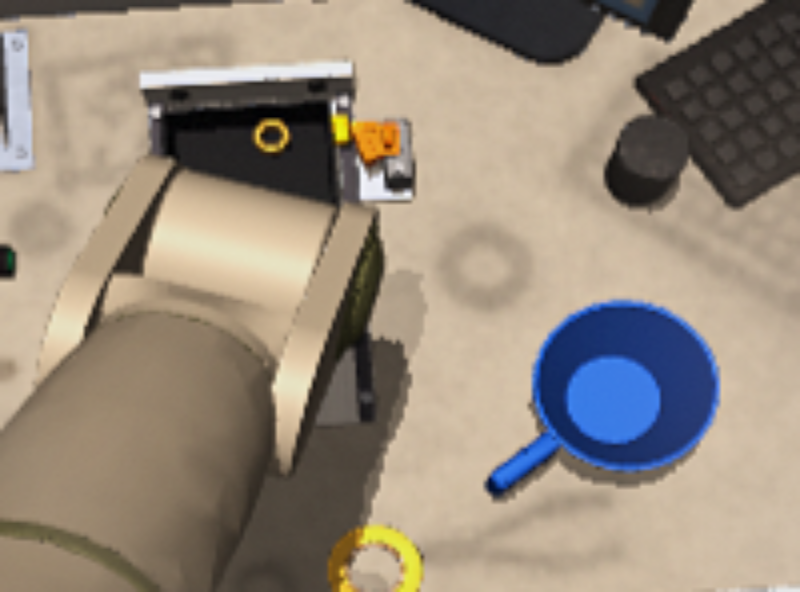

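```bash
python3 -m creep '[{"grip":0,"linear":[-2,0,0],"rot":[0,0,0]},{"grip":0,"linear":[-2,0,0],"rot":[0,0,0]},{"grip":0,"linear":[0,0,0],"rot":[0,0,0]}]'
python3 -m creep '[{"grip":0,"linear":[-2,0,0],"rot":[0,0,0]},{"grip":0,"linear":[-1,0,0],"rot":[0,0,0]},{"grip":0,"linear":[0,0,0],"rot":[0,0,0]}]'
python3 - <<'E'
from nxt import *
p,d=imaging.capture("top");c=imaging.camera_params("top");cv2.imwrite("pics/top14.png",cv2.resize(p[110:270,230:430,::-1],None,fx=4,fy=3.7))
E
```

```text
time_s: 19.85
eef_pos: [513.7, -60.7, 25.5]
ee_rot: [-0.002, 0.007, 1.0, 0.001]
force: [-8.9, 1.5, 6.5]
grip_width: 0.006
time_s: 20.1
eef_pos: [516.6, -60.7, 25.5]
ee_rot: [-0.002, 0.007, 1.0, 0.001]
force: [-9.5, 1.7, 7.0]
grip_width: -0.0
```

View pics/top14.png

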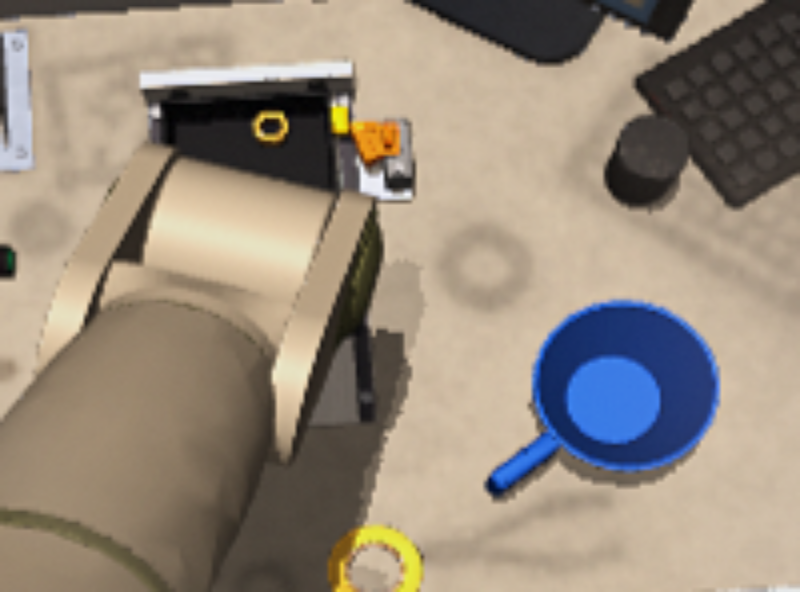

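```bash
python3 -m creep '[{"grip":0,"linear":[-2,0,0],"rot":[0,0,0]},{"grip":0,"linear":[-1,0,0],"rot":[0,0,0]},{"grip":0,"linear":[0,0,0],"rot":[0,0,0]}]'
python3 -m creep '[{"grip":0,"linear":[-2,0,0],"rot":[0,0,0]},{"grip":0,"linear":[0,0,0],"rot":[0,0,0]}]'
python3 - <<'E'
from nxt import *
p,d=imaging.capture("top");c=imaging.camera_params("top");cv2.imwrite("pics/top15.png",cv2.resize(p[110:270,230:430,::-1],None,fx=4,fy=3.7))
E
```

```text
time_s: 20.4
eef_pos: [519.6, -60.8, 25.4]
ee_rot: [-0.002, 0.007, 1.0, 0.001]
force: [-10.3, 1.6, 6.6]
grip_width: -0.0
time_s: 20.57
eef_pos: [522.4, -61.0, 25.4]
ee_rot: [-0.001, 0.007, 1.0, 0.0]
force: [-1.5, 0.6, -0.2]
grip_width: -0.002
```

View pics/top15.png

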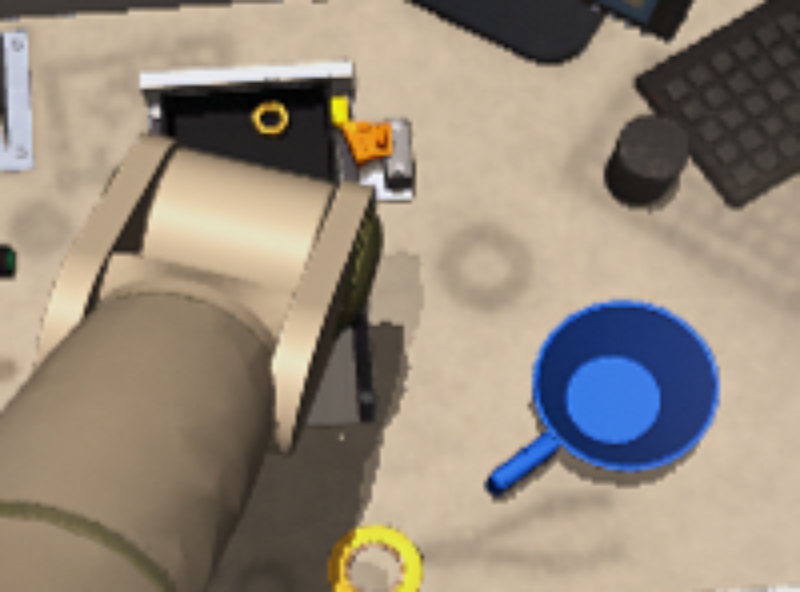

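```bash
python3 -m creep '[{"grip":0,"linear":[-1.5,0,0],"rot":[0,0,0]},{"grip":0,"linear":[-1,0,0],"rot":[0,0,0]},{"grip":0,"linear":[0,0,0],"rot":[0,0,0]}]'
```

```text
time_s: 20.87
eef_pos: [524.1, -61.1, 25.4]
ee_rot: [-0.002, 0.007, 1.0, 0.0]
force: [-10.5, 0.2, 6.0]
grip_width: 0.001
```

```bash
python3 -m creep '[{"grip":0,"linear":[-1,0,0],"rot":[0,0,0]},{"grip":0,"linear":[0,0,0],"rot":[0,0,0]},{"grip":0,"linear":[0,0,0],"rot":[0,0,0]}]'
```

```text
time_s: 21.12
eef_pos: [524.1, -61.0, 25.4]
ee_rot: [-0.003, 0.007, 1.0, 0.001]
force: [-16.2, -1.0, 9.5]
grip_width: 0.002
```

Against the stop (command advanced, pose did not, force rose). Hold briefly, then back off and up.

```bash
python3 -m creep '[{"grip":0,"linear":[0,0,0],"rot":[0,0,0]},{"grip":0,"linear":[3,0,0],"rot":[0,0,0]},{"grip":0,"linear":[10,0,0],"rot":[0,0,0]},{"grip":0,"linear":[20,0,0],"rot":[0,0,0]},{"grip":0,"linear":[30,0,0],"rot":[0,0,0]},{"grip":0,"linear":[20,0,-10],"rot":[0,0,0]},{"grip":0,"linear":[10,0,-25],"rot":[0,0,0]},{"grip":0,"linear":[0,0,-30],"rot":[0,0,0]},{"grip":0,"linear":[0,0,-30],"rot":[0,0,0]},{"grip":0,"linear":[0,0,-20],"rot":[0,0,0]},{"grip":0,"linear":[0,0,0],"rot":[0,0,0]},{"grip":0,"linear":[0,0,0],"rot":[0,0,0]}]'
python3 - <<'E'
from nxt import *
p,d=imaging.capture("top");c=imaging.camera_params("top");np.savez("top16.npz",p=p,d=d);cv2.imwrite("pics/top16.png",cv2.resize(p[110:270,230:430,::-1],None,fx=4,fy=3.7))
p2,d2=imaging.capture("scene");cv2.imwrite("pics/s16.png",cv2.resize(p2[130:250,180:420,::-1],None,fx=3.3,fy=4))
E
```

```text
time_s: 22.12
eef_pos: [434.2, -60.3, 141.4]
ee_rot: [0.002, 0.007, 1.0, -0.0]
force: [0.1, 0.0, -0.6]
grip_width: -0.0
```

View pics/top16.png

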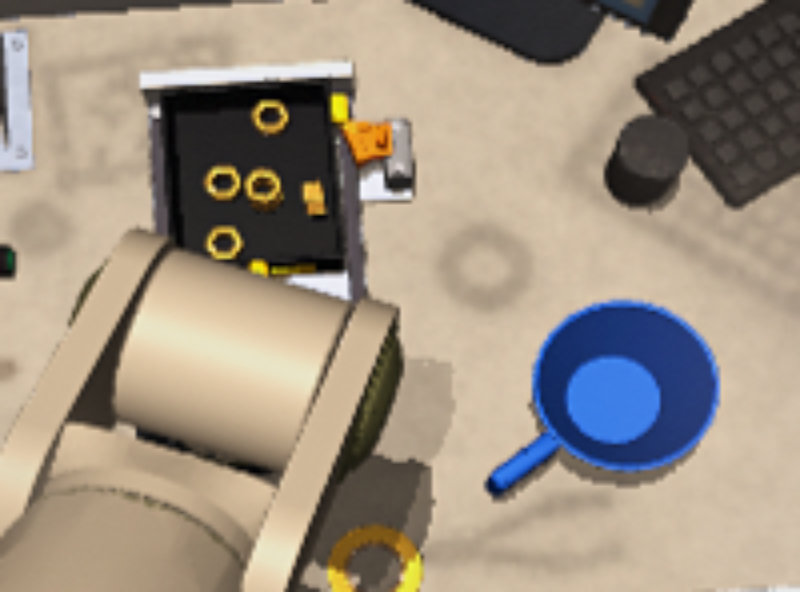

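View pics/s16.png

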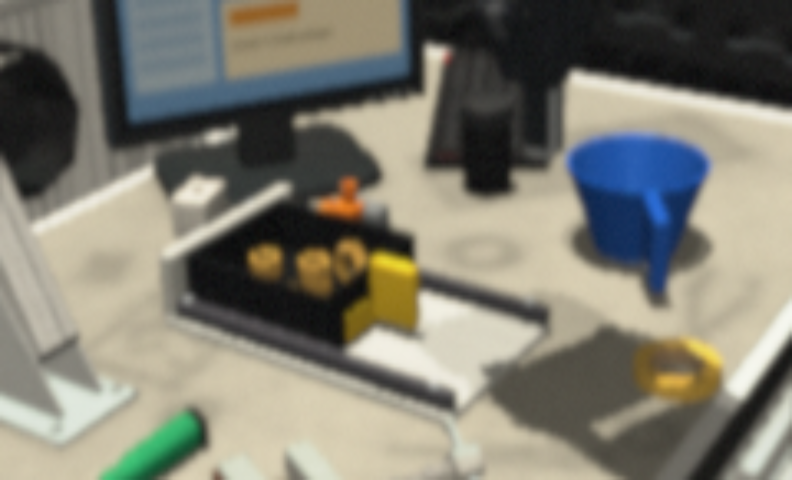

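```bash
python3 - <<'E'
from nxt import *
z=np.load("top16.npz");p,d=z["p"],z["d"];c=imaging.camera_params("top")
m=mask(p,(15,100,80),(35,255,255));m[:134]=0;m[180:]=0;m[:,:273]=0;m[:,314:]=0
n,l,s,ce=cv2.connectedComponentsWithStats(m,connectivity=8)
for i in range(1,n):
    if s[i,4]>8:
        Q,_=cloud("",c,p,d,(l==i));print(s[i],Q.mean(0).round(),np.percentile(Q[:,2],[10,50,90]).round())
from rig import ctrl
print(ctrl.finish_job())
E
```

```text
[312 135   2   8   9] [ 686. -118.   41.] [35. 42. 50.]
[293 137   9   9  49] [688. -76.  22.] [15. 23. 26.]
[281 155   9   9  50] [643. -42.  19.] [10. 23. 25.]
[291 155  10  10  57] [635. -69.  30.] [12. 35. 39.]
[305 159   7   9  45] [ 624. -101.   30.] [15. 32. 37.]
[281 171  10   9  51] [599. -40.  20.] [10. 21. 27.]
the job is handed in; nothing more can be done
None
```

I poured the nuts from the blue cup into the drawn-out magazine and stood the empty cup upright on the bench near where it started. I then pushed the magazine in with closed fingers until it met the rear stop, and handed the job in at about 22 s. No verdict was reported.

**Nuts:** all six are accounted for in the tray. Three lie flat, one stands on edge, and two look stacked: that ring's top measures about 36 mm high, against about 24 mm for a single nut. The lower nut of the stack is only partly visible, so that one is inferred from the height. I saw no nut on the bench or dock.

**Magazine:** it reached the rear stop; on the last push the arm stopped moving while the force rose to about 16 N. The last pictures show the orange catch sprung back behind the lug. I did not measure the distance to home or the catch opening directly.

**Cup:** it is empty and standing on the bench in both camera views. A rough check while it was still held suggested about 0.05 rad of tilt. I did not measure its tilt after releasing it.

**Other objects:** the jar, tape and screwdriver showed no displacement by eye. At hand-in the arm was clear of everything.

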